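# Swing out and lock the drain peg, then hang the washed bearing on it

## Robot

A 6-joint arm with a two-finger parallel gripper is mounted at the origin on a cart in front of the work surface, level with it; the furniture and walls round the work are solid. World frame = base frame: x ahead of the robot, y to its left, z up, the work surface at z = 0. Lengths are in mm, angles in rad, forces in N, time in s.
With the tool pointing down it reaches from about 300 to 775 mm from the base axis. Payload 14.6 kg.
Tool frame: the origin (TCP) lies midway between the tips of the shut fingers; the grasp point (between the pads) lies 19 mm behind it; z points along the fingers, y is the direction in which the jaws open and shut (so a half turn about z gives the same grasp; the last joint's range is limited). The gripper opens to 94 mm and grips with 3 to 60 N. Pads are 16 mm wide; open, the fingers measure 119 mm over their backs; the gripper's body (75 mm by 177 mm) begins 78 mm behind the grasp point.
Start: joints at [1.271, 0.3, 1.521, -0, 1.321, -0.067], TCP at [126.885, 535.154, 205.446] pointing down, gripper open.
Joint ranges: [-3.03, 3.03], [-0.79, 2.21], [0.23, 2.52], [-1.04, 4.18], [0, 3.07], [-2.55, 2.55]. Speed limits (rad/s): [2.22, 2.22, 2.57, 3.14, 3.14, 3.14].

## Interface

Orientations are given as [roll, pitch, yaw] about the fixed x, y, z axes, in that order (R = Rz(yaw) Ry(pitch) Rx(roll)).
In Python, from cell import read_state, camera, get_calibration, sign_off gives the robot as it stands.
- The arm moves only by the tool carry_out, never from a script. Its argument "series" is a list of rows, each an object with "delta_pos": the shift along the world's x, y, z in mm, a list of three; "turn": the turn, a rotation vector about the world's x, y, z in rad, a list of three; "hand": the opening, from 0 (shut) to 1 (fully open). A call has 1 to 8 rows; each row is the pose to reach, as a shift and turn from the pose commanded when the call began; what a row does not reach only later rows make up. A row lasts 1/8 s, in which the tool goes at most 62.5 mm and 10.7 degrees, less where a joint would pass 70% of its speed; a pose out of reach is approached as far as the arm can. A call with a gripper value outside its range is refused whole. The fingers move at their own pace and stop on an object; "squeeze" is the grip in N (left out, the last holds). Time passes only in rows, so rows that repeat a pose let the fingers close. It gives the time, the measured TCP pose, the force and the opening at its end, in the units of the state.
- read_state(): the state, without advancing time (a new reading comes with each control period).
- camera(name): name is "scene" or "top" or "wrist"; returns the picture (384x512x3 uint8, red, green, blue); there is no depth.
- get_calibration(name): a dict with "intrinsics" (3x3 intrinsics, pixels), "k1" (the pictures are not rectified: a ray, as slopes to the right and down, at radius r is drawn at 1 + k1 r^2 times it, then the intrinsics apply), "pose" (4x4, takes a point from camera to world coordinates). Camera axes: x right, y down, z forward; pixel columns grow to the right and rows downward; lengths in mm; the calibration is good to about 2 mm. A picture is of the moment at which its call begins: read the wrist's pose just before it. get_calibration takes no time and is no camera call; for the wrist camera it gives the pose at the moment of the call.
- sign_off(): hands the job in, once; it reports no verdict.
The state is a dict: "clock": time; "joints": joint angles; "qd": joint speeds; "effort": joint torques, N m; "eef_pos": TCP position; "eef_rot": TCP orientation; "wrist_force": force on the tool from outside, world axes, zero at the start; "moment": the same for the moment, N m; "finger_gap": finger opening in mm.
Only numpy, scipy, OpenCV 4.12 (cv2) and the standard library are available. Lean on these libraries where they do the work, as an engineer would, in place of code of your own. Each camera call takes 0.05 s, during which the arm holds its last target.

## Task

Hang the larger washed bearing on the folding drain peg to drip dry. Swing the peg down and outward, feel for the notch with light pressure and push the arm fully home so that it locks, without forcing it against the keeper (40 N at most); then take the larger bearing out of the wooden cradle and slide it onto the peg until it is seated against the peg's shoulder, with no more than 25 N, and let go. Leave the smaller bearing in its cradle pocket and do not shift it.

Things in the scene. Friction and masses are not known exactly. Their poses are not given: they have to be found in the camera images.
- drip_board: Grey sheet-metal board in a dark shallow drip tray (150 x 150 x 14 mm), fixed. Origin on the bench under it; x points away from the robot into the board, y left, z up. The sheet's front face is at x = +44 mm, 130 mm wide, top edge 176 mm up. A brass keeper with a horizontal notch is clamped to it behind the hinge, its height set anew each time and not measured.
- hook_bracket: Steel hinge bracket of the folding peg, fixed on the board. Origin on the middle of the hinge pin, 40 mm in front of the sheet, 130 mm above the bench; axes as drip_board (y along the pin). Cheeks 33 mm wide, reaching 19 mm in front of the pin. The peg and its arm belong to this body, the keeper to drip_board: the force between the two is the nose pressing on the keeper.
- hook_pin (a point): Middle of the hinge pin. Behind it the arm ends in a tail with a square nose. The arm can be pushed in only where the nose faces the keeper's notch, within about 0.03 rad; elsewhere it meets the keeper's face after 2 to 7 mm (hook_swing above 1.1). Near the notch only one corner of the nose goes in: swing on a little and press again. Sideways force at the tip acts threefold on the nose.
- hook_swing (a joint): Angle of the peg about the pin, rad: 0 = folded, straight up along the board; grows as the tip swings away from the board and down; pi/2 = level; ends at 1.75. Friction 0.15 N m: it stays where left. Starts at 0 to 0.3. The notch lies somewhere between 1.20 and 1.58 (peg 21 degrees above level to about level): swing there with the arm drawn out and find it by feel.
- hook_lock (a joint): How far the arm is slid along its length toward the pin, m: 0 = drawn out (nose just clears the keeper), slot ends at 0.0125; friction 2.5 N. In the notch it bottoms, locked, at 0.0104 to 0.0117. To find the notch push inward lightly (5 to 8 N); if it stops short of 8 mm, ease off, swing 0.03 rad on and press again. Starts at 0 to 0.001.
- peg_tip (a point): Centre of the peg's free end, 92 mm from the pin when drawn out. Aluminium rod, 25 mm diameter, 52 mm long, the last 6 mm tapered to 17.6 mm. The point's z axis points outward along the peg (up when folded), y along the pin. Folded, the tip stands 46 mm above the board's edge: pinch it from above across the pin direction (fingers either side in y); it turns between the fingers.
- peg_seat (a point): Point on the peg's centre line 44 mm inward from peg_tip, where the middle of the seated bearing belongs: 8 mm outward from the face of the steel shoulder (32 mm diameter). Axes as peg_tip. The hanging bearing drops about 1.5 mm below the centre line.
- bearing_large: Ball bearing, 62 mm diameter, 16 mm wide, bore 30 mm (27.7 mm clear), about 0.2 kg, on edge in a cradle pocket with its axis level. Origin at the centre of one flat face, z along its axis towards the other face. Grip from above across its 16 mm width, fingertips 9 to 12 mm below its top, so that they clear the peg and the shoulder.
- bearing_large_mid (a point): Centre of the large bearing (middle of its bore), z along its axis; in the cradle its top is 31 mm above this point.
- bearing_small: Smaller ball bearing, 52 mm diameter, 15 mm wide, on edge in the other pocket, to be left alone. Origin at the centre of one flat face, z along its axis.
- cradle: Fixed block of light wood, 56 x 160 x 32 mm, origin under its centre, y along its length, with two pockets (18 mm wide, 45 mm long, 18 mm deep) 76 mm apart along y. Which bearing stands in which pocket differs.
Mind the look-alikes: they are no part of the job. What is shaped like the bearing_large but blue is not meant.

How it is judged:
By the outcome, as a careful person would: the job done as asked, in the order asked, and still so for the second after the job is handed in, with the robot touching nothing.
It also fails if it takes over 72 s, if anything falls off the work surface, if the arm or the gripper's body presses on something with over 40 N, if the wrist force passes 120 N, or if a joint passes its speed limit or range.

## Working session

There is one attempt and no reset: what is moved stays moved. The work goes in short steps, Python scripts to look and compute and a tool call to move; the robot and the scene stay as the last step left them, time stands still between calls to the robot, and variables do not carry over. Pictures are saved under pics/ and viewed, and the job is handed in when it is done.

Besides the shell and the picture viewer there is one more tool, called in YAML: its name, and indented under it one key for each argument. carry_out: Moves the arm, as the interface text tells. Its arguments: {"type":"object","properties":{"series":{"type":"array"},"squeeze":{"type":"number"}},"required":["series"]}

```bash
ls; mkdir -p pics
python3 - <<'E'
from cell import *
import cv2,json
s=read_state();print(s)
for n in("scene","top","wrist"):
    c=get_calibration(n);print(n,c)
    cv2.imwrite(f"pics/{n}0.png",camera(n)[:,:,::-1])
E
```

```text
pics
{'clock': 0.0, 'joints': array([ 1.27138679e+00,  3.00449125e-01,  1.52156121e+00, -8.33712539e-06,
        1.32067712e+00, -6.65905982e-02]), 'qd': array([ 1.04240687e-03, -1.33656625e-03,  1.16711526e-05,  3.15807374e-04,
        1.36067488e-03, -1.30212119e-03]), 'effort': array([-1.68480554e-03, -5.31812561e+01, -3.52721214e+01,  7.07562268e-02,
        2.46234139e-02, -1.05894815e-04]), 'eef_pos': array([126.8232414 , 534.92304128, 204.90678473]), 'eef_rot': array([-3.14049974e+00, -6.47920961e-05,  2.90877575e+00]), 'wrist_force': array([-0.35531859,  0.19327639,  0.42518506]), 'moment': array([-0.00859079,  0.0221323 ,  0.01128631]), 'finger_gap': 93.75233937042591}
scene {'intrinsics': array([[472.29210332,   0.        , 256.70046143],
       [  0.        , 472.29210332, 189.38585594],
       [  0.        ,   0.        ,   1.        ]]), 'k1': -0.180625361172408, 'pose': array([[ 6.83292467e-01, -5.46846780e-01,  4.83807817e-01,
        -5.16002338e+01],
       [-7.30135044e-01, -5.15171984e-01,  4.48888232e-01,
        -2.97210509e+02],
       [ 3.77114856e-03, -6.59966
[... 545 characters left out ...]
-1.09830494e-01, -9.93931027e-01,
         9.75166677e+02],
       [ 0.00000000e+00,  0.00000000e+00,  0.00000000e+00,
         1.00000000e+00]])}
wrist {'intrinsics': array([[315.64628969,   0.        , 255.49743171],
       [  0.        , 315.64628969, 188.99632977],
       [  0.        ,   0.        ,   1.        ]]), 'k1': 0.030530079539103794, 'pose': array([[ 2.29535114e-01,  9.42699271e-01,  2.42139868e-01,
         5.57582004e+01],
       [ 9.73298795e-01, -2.21868956e-01, -5.88525412e-02,
         5.50538475e+02],
       [-1.75692795e-03,  2.49183167e-01, -9.68454781e-01,
         3.82803810e+02],
       [ 0.00000000e+00,  0.00000000e+00,  0.00000000e+00,
         1.00000000e+00]])}
```

View pics/scene0.png

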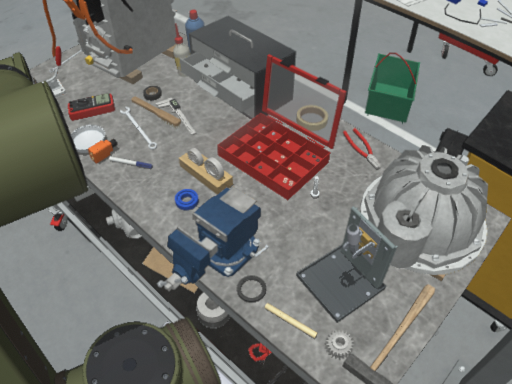

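View pics/top0.png

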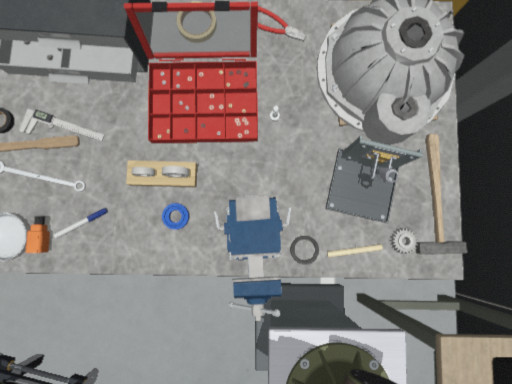

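View pics/wrist0.png

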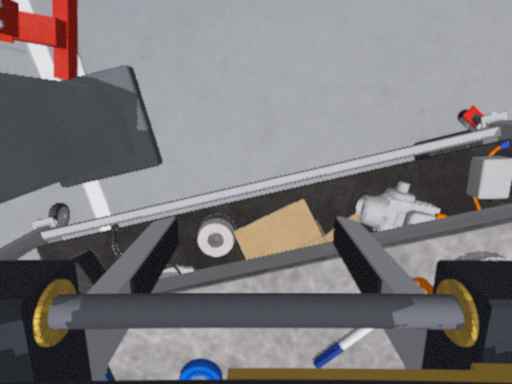

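The scene shows the drip board at scene (355,260) / top (375,180), and the wooden cradle with two bearings at scene (207,170) / top (161,173). Next, enlarged crops.

```bash
cat > h.py <<'E'
import numpy as np, cv2
from cell import *
def pix2ray(n,uv,cal=None):
    c=cal or get_calibration(n);K=np.array(c["intrinsics"]);T=np.array(c["pose"])
    d=np.array([(uv[0]-K[0,2])/K[0,0],(uv[1]-K[1,2])/K[1,1]])
    p=d.copy()
    for _ in range(20): p=d/(1+c["k1"]*(p@p))
    r=T[:3,:3]@np.array([p[0],p[1],1.]);return T[:3,3],r/np.linalg.norm(r)
def atz(n,uv,z,cal=None):
    o,r=pix2ray(n,uv,cal);return o+r*(z-o[2])/r[2]
def proj(n,P,cal=None):
    c=cal or get_calibration(n);K=np.array(c["intrinsics"]);T=np.array(c["pose"])
    P=np.atleast_2d(P);q=(P-T[:3,3])@T[:3,:3];s=q[:,:2]/q[:,2:];r2=(s**2).sum(1,keepdims=True)
    s=s*(1+c["k1"]*r2);return s*np.array([K[0,0],K[1,1]])+K[:2,2]
def tri(obs):
    A=np.zeros((3,3));b=np.zeros(3)
    for n,uv in obs:
        o,r=pix2ray(n,uv);M=np.eye(3)-np.outer(r,r);A+=M;b+=M@o
    return np.linalg.solve(A,b)
def crop(img,x0,y0,x1,y1,f,name):
    cv2.imwrite(name,cv2.resize(img[y0:y1,x0:x1,::-1] if False else np.ascontiguousarray(img[y0:y1,x0:x1]),None,fx=f,fy=f,interpolation=cv2.INTER_CUBIC))
E
python3 - <<'E'
from h import *
t=cv2.imread("pics/top0.png");s=cv2.imread("pics/scene0.png")
crop(t,315,125,435,235,6,"pics/t_board.png")
crop(s,290,195,410,325,4.5,"pics/s_board.png")
a=cv2.resize(t[145:230,115:205],None,fx=6,fy=6,interpolation=2);b=cv2.resize(s[140:215,165:245],None,fx=7,fy=7,interpolation=2)
cv2.imwrite("pics/t_cr.png",a);cv2.imwrite("pics/s_cr.png",b)
E
```

```text
(no output)
```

View pics/t_board.png

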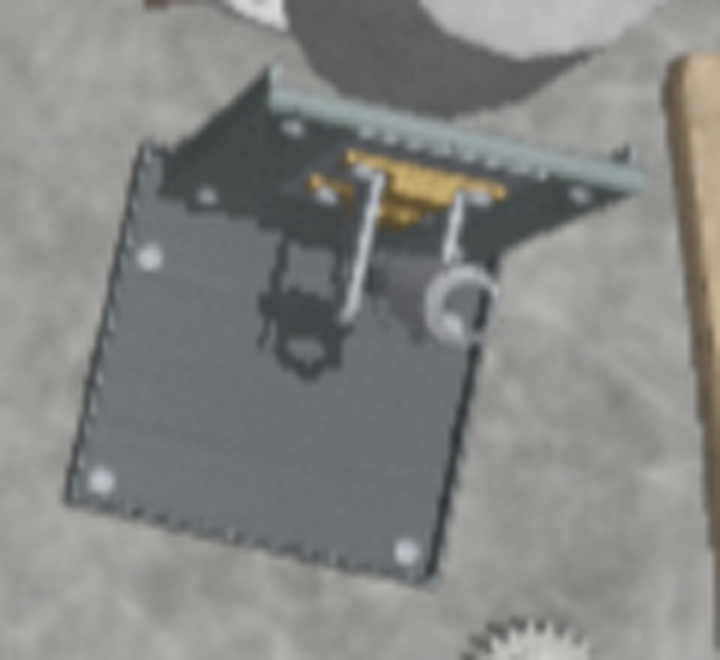

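View pics/s_board.png

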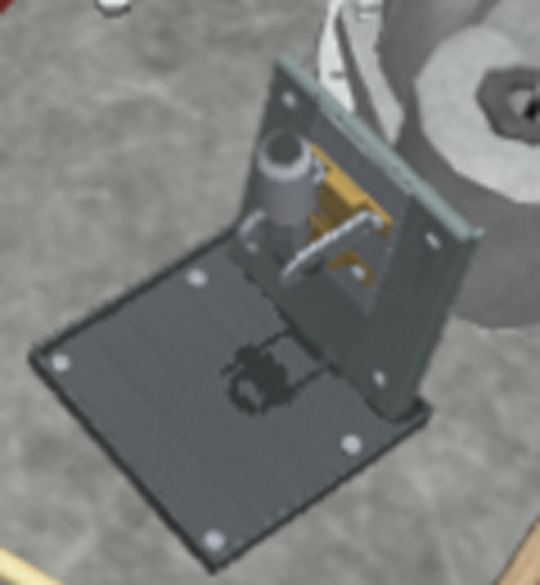

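View pics/t_cr.png

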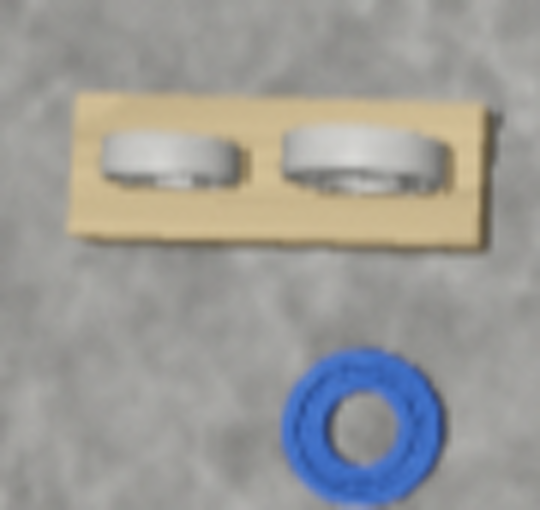

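View pics/s_cr.png

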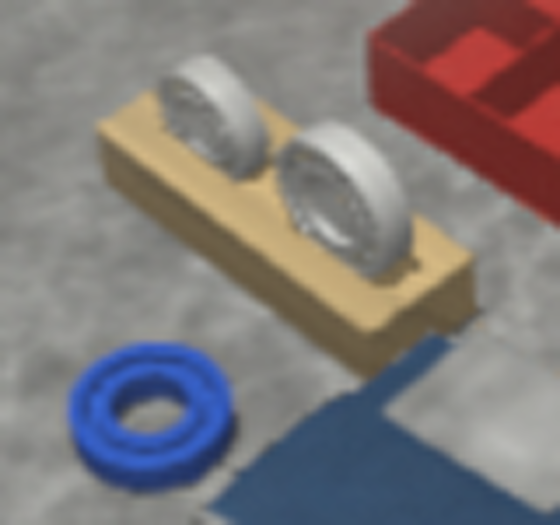

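```bash
cat > fit.py <<'E'
from h import *
from scipy.optimize import least_squares
def W(p,l):
    c,s=np.cos(p[2]),np.sin(p[2]);l=np.atleast_2d(l).astype(float)
    return np.c_[p[0]+c*l[:,0]-s*l[:,1],p[1]+s*l[:,0]+c*l[:,1],l[:,2]]
def fit(loc,obs,p0):
    f=lambda p:np.concatenate([(proj(n,W(p,loc[i]))[0]-uv) for n,i,uv in obs])
    r=least_squares(f,p0,loss="soft_l1");return r.x,r.fun.reshape(-1,2)
E
python3 - <<'E'
from fit import *
loc=dict(FL=(-75,75,14),FR=(-75,-75,14),BL=(75,75,14),BR=(75,-75,14),TL=(44,65,176),TR=(44,-65,176))
obs=[("top","FL",(326.3,208.8)),("top","FR",(387,222)),("top","BL",(339.2,149.2)),("top","TL",(360.5,141.5)),("top","TR",(422.5,156)),
("scene","FL",(297.8,273.9)),("scene","FR",(337.3,321.7)),("scene","BR",(385.6,286.1)),("scene","TL",(353.3,207.7)),("scene","TR",(396,247.6))]
for nm in(("top",),("scene",),("top","scene")):
    p,r=fit(loc,[o for o in obs if o[0] in nm],[480,-90,-.2]);print(nm,p);print(r.round(1).tolist())
pin=W(p,(4,0,130));print("pin",pin)
T=tri([("top",(391.7,176.2)),("scene",(353.3,228.3))]);print("tip",T, np.linalg.norm(T-pin))
d=T-pin[0];c,s=np.cos(p[2]),np.sin(p[2]);print("local",d[0]*c+d[1]*s,-d[0]*s+d[1]*c,d[2])
locc=dict(a=(-28,80,32),b=(28,80,32),c=(28,-80,32),d=(-28,-80,32))
g=lambda u,v:(115+u/6,145+v/6)
h=lambda u,v:(165+u/7,140+v/7)
oc=[("top","b",g(77,93)),("top","c",g(488,102)),("top","a",g(70,235)),("top","d",g(485,247)),("scene","a",h(98,128)),("scene","d",h(372,335)),("scene","c",h(475,262))]
for nm in(("top",),("scene",),("top","scene")):
    p,r=fit(locc,[o for o in oc if o[0] in nm],[400,400,0]);print(nm,p);print(r.round(1).tolist())
print("pockets",W(p,(0,38,32)),W(p,(0,-38,32)))
# large top point z?  pocket bottom 14 -> mid 45, top 76
print("blue",atz("top",g(363,428),8)); print(atz("top",g(363,140),76),atz("top",g(172,143),66))
E
```

```text
('top',) [ 4.93469237e+02 -6.43013756e+01 -2.14213700e-01]
[[0.1, -1.8], [1.3, -0.6], [0.1, -2.5], [-1.6, 3.8], [-0.1, 3.9]]
('scene',) [ 4.94493735e+02 -6.57837975e+01 -2.24943087e-01]
[[0.3, -1.8], [1.9, -1.3], [2.8, 0.0], [-3.3, 1.4], [-4.2, 2.7]]
('top', 'scene') [ 4.93999226e+02 -6.46905829e+01 -2.19220438e-01]
[[0.2, -2.2], [1.3, -0.7], [0.5, -2.8], [-1.2, 3.4], [0.2, 3.8], [-0.3, -1.7], [1.6, -1.4], [2.3, -0.3], [-4.0, 1.2], [-4.7, 2.4]]
pin [[497.90349533 -65.56045807 130.        ]]
tip [483.10880544 -60.57271985 218.15998722] 89.53180288988425
local -15.525290037162076 1.6509848347905471 88.15998722238095
('top',) [ 5.08256978e+02  4.15399992e+02 -7.43672655e-03]
[[0.4, 0.1], [-0.1, 0.2], [0.2, 0.0], [-0.5, -0.4]]
('scene',) [ 5.09978328e+02  4.15738793e+02 -1.57763036e-02]
[[0.0, 0.0], [-0.3, 0.3], [0.3, -0.4]]
('top', 'scene') [508.68587187 415.40556411   6.27493095]
[[0.4, -0.1], [-0.1, 0.1], [0.2, -0.2], [-0.5, -0.5], [-0.3, 0.5], [-0.3, 0.6], [0.1, -0.3]]
pockets [[508.99953399 453.40426957  32.        ]] [[508.37220975 377.40685866  32.        ]]
blue [408.53553405 383.67118387   8.        ]
[513.26742474 375.22710813  76.        ] [512.51249477 449.06447159  66.        ]
```

The cradle fits well. The tray doesn't fit centred on the origin, so I'll free its offset.

Run:
```python
from fit import *
obs=[("top","FL",(326.3,208.8)),("top","FR",(387,222)),("top","BL",(339.2,149.2)),("top","TL",(360.5,141.5)),("top","TR",(422.5,156)),
("scene","FL",(297.8,273.9)),("scene","FR",(337.3,321.7)),("scene","BR",(385.6,286.1)),("scene","TL",(353.3,207.7)),("scene","TR",(396,247.6))]
def L(q):
    ox=q[3];return dict(FL=(-75+ox,75,q[4]),FR=(-75+ox,-75,q[4]),BL=(75+ox,75,q[4]),BR=(75+ox,-75,q[4]),TL=(44,65,176),TR=(44,-65,176))
f=lambda q:np.concatenate([(proj(n,W(q[:3],L(q)[i]))[0]-uv) for n,i,uv in obs])
r=least_squares(f,[490,-70,-.2,-10,14],loss="soft_l1");print(r.x,r.fun.reshape(-1,2).round(1).tolist())
p=r.x[:3]
pin=W(p,(4,0,130));print("pin",pin)
T=tri([("top",(391.7,176.2)),("scene",(353.3,228.3))])
d=T-pin[0];c,s=np.cos(p[2]),np.sin(p[2]);print("tip",T,"local",d[0]*c+d[1]*s,-d[0]*s+d[1]*c,d[2])
for n in("top","scene"):print(n,proj(n,[T,pin[0]]+[W(p,(44,y,176))[0] for y in(65,-65)]))
```

```text
[ 5.02554915e+02 -6.68417188e+01 -2.14375609e-01 -1.26709531e+01
  1.10930615e+01] [[-0.1, -0.3], [0.9, 0.9], [-0.2, -0.9], [-0.4, -0.6], [1.1, -0.5], [-1.6, -0.0], [0.4, 0.2], [1.0, 1.0], [-1.1, -0.5], [-1.6, 0.3]]
pin [[506.46335216 -67.69266825 130.        ]]
tip [483.10880544 -60.57271985 218.15998722] local -24.33462661914366 1.9885837270070326 88.15998722238095
top [[392.08185282 175.79668162]
 [380.54097579 170.85268944]
 [360.12852886 140.89204112]
 [423.55712959 155.45069061]]
scene [[352.80418194 228.4460584 ]
 [355.20760498 248.42058382]
 [352.21919899 207.20939135]
 [394.44656126 247.87054973]]
```

Things that could be mistaken for the large bearing, by top-camera pixel:
- Silver bearing in the right pocket, (176,171). It is wider and taller.
- Silver bearing in the left pocket, (143,171). It is smaller.
- Blue bearing lying on the bench, (175,215).
- Black ring, (304,249).
- Tan ring in the box lid, (196,22).

I choose the silver one at (176,171). The crop shows it is the larger of the two in the cradle. The peg is the rod at scene (353,228), at about 0.27 rad.

I'll move towards the peg first.

carry_out:
  series:
    - {"delta_pos": [0, 0, 60], "turn": [0, 0, 0.018], "hand": 1}
    - {"delta_pos": [30, -50, 95], "turn": [0, 0, 0.018], "hand": 1}
    - {"delta_pos": [60, -100, 95], "turn": [0, 0, 0.018], "hand": 1}
    - {"delta_pos": [90, -150, 95], "turn": [0, 0, 0.018], "hand": 1}
    - {"delta_pos": [120, -200, 95], "turn": [0, 0, 0.018], "hand": 1}
    - {"delta_pos": [150, -250, 95], "turn": [0, 0, 0.018], "hand": 1}
    - {"delta_pos": [180, -300, 95], "turn": [0, 0, 0.018], "hand": 1}
    - {"delta_pos": [210, -350, 95], "turn": [0, 0, 0.018], "hand": 1}

```text
clock: 1.15
eef_pos: [337.4, 183.4, 300.5]
eef_rot: [3.141, 0.0, 2.927]
wrist_force: [1.5, 1.3, -0.4]
finger_gap: 94.4
```

carry_out:
  series:
    - {"delta_pos": [30, -50, 0], "turn": [0, 0, 0], "hand": 1}
    - {"delta_pos": [60, -100, 0], "turn": [0, 0, 0], "hand": 1}
    - {"delta_pos": [90, -150, 0], "turn": [0, 0, 0], "hand": 1}
    - {"delta_pos": [120, -200, 0], "turn": [0, 0, 0], "hand": 1}
    - {"delta_pos": [133, -245, 0], "turn": [0, 0, 0], "hand": 1}
    - {"delta_pos": [133, -245, 0], "turn": [0, 0, 0], "hand": 1}
    - {"delta_pos": [133, -245, 0], "turn": [0, 0, 0], "hand": 1}

```text
clock: 2.02
eef_pos: [469.7, -59.5, 300.3]
eef_rot: [3.141, -0.0, 2.927]
wrist_force: [1.0, -0.1, -0.1]
finger_gap: 94.1
```

Run:
```python
from h import *
import pickle
s=read_state();print(s["clock"],s["eef_pos"],s["eef_rot"],s["wrist_force"],s["joints"])
c=get_calibration("wrist");im=camera("wrist");pickle.dump(c,open("w1.pkl","wb"))
cv2.imwrite("pics/w1.png",cv2.resize(im[:,:,::-1],None,fx=1.5,fy=1.5,interpolation=2))
pin=np.array([506.46,-67.69,130]);tip=np.array([483.1,-60.6,218.2])
print(proj("wrist",[pin,tip],c)*1.5)
```

```text
2.025 [469.67322238 -59.47262221 300.30208197] [ 3.14142471e+00 -4.65017940e-04  2.92652294e+00] [ 1.01888399 -0.0507321  -0.13397015] [-2.03441001e-01  6.79736264e-02  1.57594400e+00  1.73800767e-04
  1.49813806e+00 -1.55918024e+00]
[[384.95046974 309.82797635]
 [388.85174491 315.83787617]]
```

View pics/w1.png

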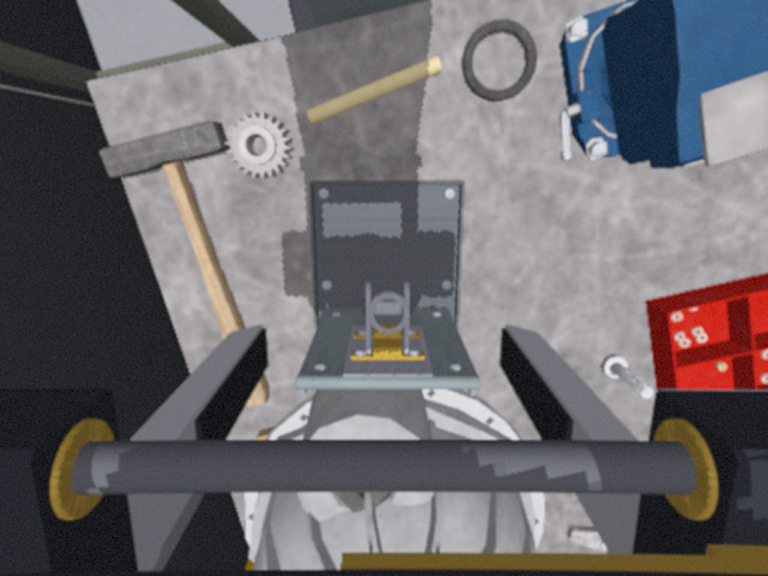

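Run:
```python
from h import *
im=cv2.imread("pics/w1.png")
cv2.imwrite("pics/w1c.png",cv2.resize(im[170:400,280:490],None,fx=3,fy=2.6,interpolation=2))
```

```text
(no output)
```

View pics/w1c.png

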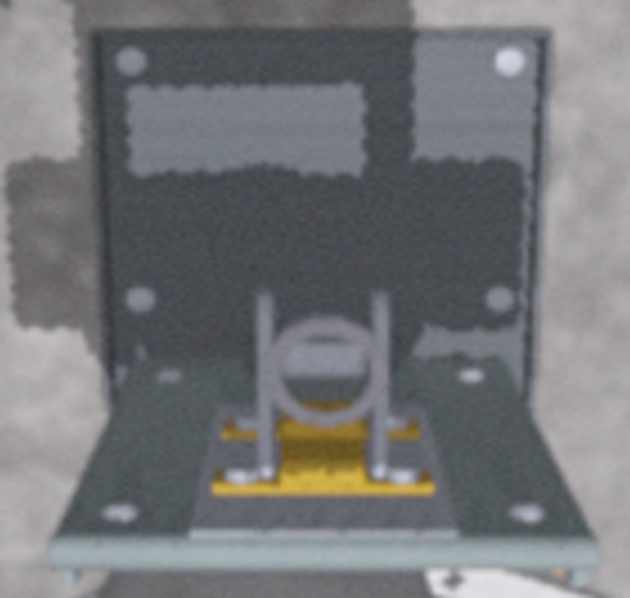

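Run:
```python
from fit import *
import pickle
c=pickle.load(open("w1.pkl","rb"))
print("tip@218",atz("wrist",(259.1,207.7),218,c))
g=lambda u,v:((280+u/3)/1.5,(170+v/2.6)/1.5)
cal={"top":None,"scene":None,"wrist":c}
obs=[("top","FL",(326.3,208.8)),("top","FR",(387,222)),("top","BL",(339.2,149.2)),("top","TL",(360.5,141.5)),("top","TR",(422.5,156)),
("scene","FL",(297.8,273.9)),("scene","FR",(337.3,321.7)),("scene","BR",(385.6,286.1)),("scene","TL",(353.3,207.7)),("scene","TR",(396,247.6)),
("wrist","FR",g(95,30)),("wrist","FL",g(548,30)),("wrist","TR",g(50,540)),("wrist","TL",g(597,540))]
def L(q):
    ox=q[3];return dict(FL=(-75+ox,75,14),FR=(-75+ox,-75,14),BL=(75+ox,75,14),BR=(75+ox,-75,14),TL=(44,65,176),TR=(44,-65,176))
for sel in (("top","scene","wrist"),("wrist",),("top","scene")):
    O=[o for o in obs if o[0] in sel]
    f=lambda q:np.concatenate([(proj(n,W(q[:3],L(q)[i]),cal[n])[0]-uv) for n,i,uv in O])
    r=least_squares(f,[500,-70,-.2,-10],loss="soft_l1");p=r.x[:3]
    pin=W(p,(4,0,130))[0];print(sel,r.x.round(3),np.abs(r.fun).max().round(1),"pin",pin.round(1))
    c_,s_=np.cos(p[2]),np.sin(p[2])
    for th in(.25,.27,.3):
        t=W(p,(4-92*np.sin(th),0,130+92*np.cos(th)))[0];print(th,t.round(1),proj("wrist",t,c).round(1),proj("top",t).round(1),proj("scene",t).round(1))
```

```text
tip@218 [480.6029539  -60.18192571 218.        ]
('top', 'scene', 'wrist') [ 4.99411e+02 -6.53810e+01 -2.13000e-01 -9.75600e+00] 3.1 pin [503.3 -66.2 130. ]
0.25 [481.1 -61.4 219.1] [[257.8 208.9]] [[392.7 176.8]] [[352.6 229. ]]
0.27 [479.3 -61.  218.7] [[257.8 206.8]] [[392.5 177.7]] [[351.9 229.6]]
0.3 [476.7 -60.5 217.9] [[257.8 203.6]] [[392.1 179.2]] [[350.9 230.4]]
('wrist',) [ 4.97762e+02 -6.37310e+01 -2.14000e-01 -7.49900e+00] 2.1 pin [501.7 -64.6 130. ]
0.25 [479.4 -59.7 219.1] [[259.3 206.7]] [[391.9 177.6]] [[351.5 229. ]]
0.27 [477.7 -59.4 218.7] [[259.3 204.6]] [[391.6 178.6]] [[350.8 229.6]]
0.3 [475.1 -58.8 217.9] [[259.3 201.4]] [[391.2 180. ]] [[349.7 230.4]]
('top', 'scene') [ 5.02546e+02 -6.69310e+01 -2.14000e-01 -1.36310e+01] 1.8 pin [506.5 -67.8 130. ]
0.25 [484.2 -62.9 219.1] [[256.9 212.6]] [[393.5 175.2]] [[354.2 228.5]]
0.27 [482.5 -62.6 218.7] [[256.9 210.5]] [[393.2 176.1]] [[353.5 229. ]]
0.3 [479.9 -62.  217.9] [[256.9 207.3]] [[392.8 177.5]] [[352.4 229.9]]
```

carry_out:
  series:
    - {"delta_pos": [15, -1, 0], "turn": [0, 0, 0], "hand": 1}
    - {"delta_pos": [15, -1, -50], "turn": [0, 0, 0], "hand": 0.8}
    - {"delta_pos": [15, -1, -85], "turn": [0, 0, 0], "hand": 0.6}
    - {"delta_pos": [15, -1, -114], "turn": [0, 0, 0], "hand": 0.5}
    - {"delta_pos": [15, -1, -114], "turn": [0, 0, 0], "hand": 0.4}
    - {"delta_pos": [15, -1, -114], "turn": [0, 0, 0], "hand": 0.35}
  squeeze: 10

```text
clock: 2.82
eef_pos: [485.4, -60.4, 187.9]
eef_rot: [3.142, 0.002, 2.928]
wrist_force: [-0.2, -0.9, -0.1]
finger_gap: 47.4
```

Run:
```python
from h import *
s=read_state();print(s["clock"],s["eef_pos"],s["wrist_force"],s["finger_gap"])
im=camera("wrist")
cv2.imwrite("pics/w2.png",cv2.resize(im[:,:,::-1],None,fx=1.5,fy=1.5,interpolation=2))
```

```text
2.825 [485.3775846  -60.35670965 187.93771667] [-0.18318447 -0.85837795 -0.10185143] 47.415271136689384
```

View pics/w2.png

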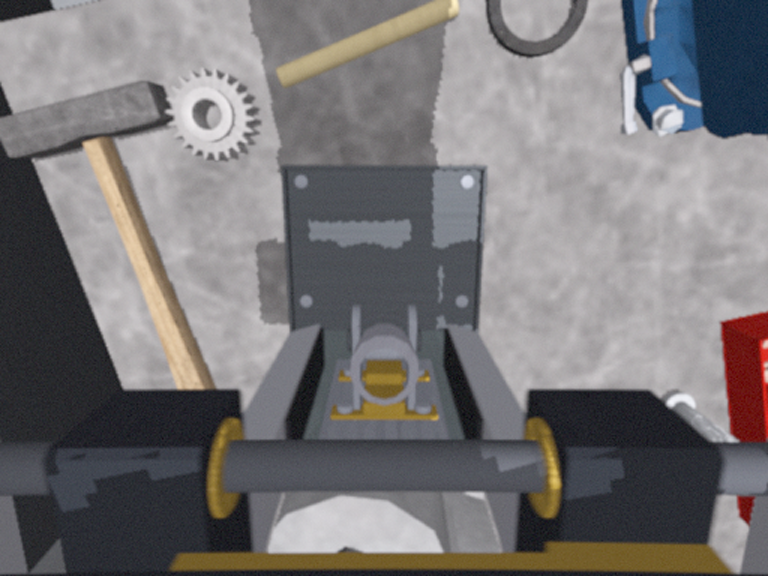

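The peg ring is centred between the fingers at (384,368). I'll close.

carry_out:
  series:
    - {"delta_pos": [0, 0, 0], "turn": [0, 0, 0], "hand": 0.3}
    - {"delta_pos": [0, 0, 0], "turn": [0, 0, 0], "hand": 0.2}
    - {"delta_pos": [0, 0, 0], "turn": [0, 0, 0], "hand": 0.2}
    - {"delta_pos": [0, 0, 0], "turn": [0, 0, 0], "hand": 0.2}
  squeeze: 10

```text
clock: 3.38
eef_pos: [485.1, -60.7, 186.7]
eef_rot: [3.141, 0.001, 2.927]
wrist_force: [1.3, 4.0, 2.2]
finger_gap: 24.8
```

```bash
cat > sw.py <<'E'
import numpy as np
PIN=np.array([503.4,-66.2,130.]);YAW=-.213
U=np.array([-np.cos(YAW),-np.sin(YAW),0])
def G(th,r): return PIN+U*r*np.sin(th)+np.array([0,0,r*np.cos(th)])
def est(tcp):
    d=np.array(tcp)+[0,0,19]-PIN;o=d@U;lat=d@np.array([-U[1],U[0],0]);return np.arctan2(o,d[2]),np.hypot(o,d[2]),lat
E
python3 - <<'E'
from sw import *
print(est([485.1,-60.7,186.7]))
g0=G(.246,78)
for t in np.arange(.31,1.18,.06): print(round(t,2),(G(t,78.4)-g0).round(1))
E
```

```text
(np.float64(0.24652103119442664), np.float64(78.05996610102689), np.float64(-1.5072134243464688))
0.31 [-4.8  1.  -1. ]
0.37 [-9.1  2.  -2.6]
0.43 [-13.4   2.9  -4.4]
0.49 [-17.5   3.8  -6.5]
0.55 [-21.5   4.6  -8.8]
0.61 [-25.3   5.5 -11.4]
0.67 [-29.    6.3 -14.2]
0.73 [-32.5   7.  -17.2]
0.79 [-35.9   7.8 -20.5]
0.85 [-39.    8.4 -23.9]
0.91 [-41.9   9.1 -27.5]
0.97 [-44.6   9.7 -31.3]
1.03 [-47.1  10.2 -35.3]
1.09 [-49.4  10.7 -39.4]
1.15 [-51.4  11.1 -43.6]
```

carry_out:
  series:
    - {"delta_pos": [-4.8, 1.4, -1.0], "turn": [0, 0, 0], "hand": 0.2}
    - {"delta_pos": [-9.1, 2.4, -2.6], "turn": [0, 0, 0], "hand": 0.2}
    - {"delta_pos": [-13.4, 3.3, -4.4], "turn": [0, 0, 0], "hand": 0.2}
    - {"delta_pos": [-17.5, 4.2, -6.5], "turn": [0, 0, 0], "hand": 0.2}
    - {"delta_pos": [-21.5, 5.0, -8.8], "turn": [0, 0, 0], "hand": 0.2}

```text
clock: 4.0
eef_pos: [463.1, -55.8, 177.6]
eef_rot: [-3.142, -0.0, 2.927]
wrist_force: [3.8, 2.0, 1.8]
finger_gap: 24.4
```

carry_out:
  series:
    - {"delta_pos": [-3.8, 0.9, -2.6], "turn": [0, 0, 0], "hand": 0.2}
    - {"delta_pos": [-7.5, 1.7, -5.4], "turn": [0, 0, 0], "hand": 0.2}
    - {"delta_pos": [-11.0, 2.4, -8.4], "turn": [0, 0, 0], "hand": 0.2}
    - {"delta_pos": [-14.4, 3.2, -11.7], "turn": [0, 0, 0], "hand": 0.2}
    - {"delta_pos": [-17.5, 3.8, -15.1], "turn": [0, 0, 0], "hand": 0.2}
    - {"delta_pos": [-20.4, 4.5, -18.7], "turn": [0, 0, 0], "hand": 0.2}

```text
clock: 4.75
eef_pos: [442.7, -51.3, 158.7]
eef_rot: [-3.142, -0.0, 2.927]
wrist_force: [2.3, 1.8, 1.5]
finger_gap: 24.5
```

carry_out:
  series:
    - {"delta_pos": [-2.7, 0.6, -3.8], "turn": [0, 0, 0], "hand": 0.2}
    - {"delta_pos": [-5.2, 1.1, -7.8], "turn": [0, 0, 0], "hand": 0.2}
    - {"delta_pos": [-7.5, 1.6, -11.9], "turn": [0, 0, 0], "hand": 0.2}
    - {"delta_pos": [-9.5, 2.0, -16.1], "turn": [0, 0, 0], "hand": 0.2}
    - {"delta_pos": [-9.5, 2.0, -16.1], "turn": [0, 0, 0], "hand": 0.2}

```text
clock: 5.38
eef_pos: [433.2, -49.3, 142.4]
eef_rot: [-3.142, -0.001, 2.927]
wrist_force: [0.6, 2.4, -1.9]
finger_gap: 24.7
```

Run:
```python
from h import *
from sw import *
import pickle
s=read_state();print(s["clock"],s["eef_pos"],s["wrist_force"],s["finger_gap"],est(s["eef_pos"]))
for n in("scene","wrist"):
  im=camera(n)[:,:,::-1]
  if n=="scene": im=np.ascontiguousarray(im[200:320,290:410])
  cv2.imwrite(f"pics/{n}3.png",cv2.resize(im,None,fx=1.5 if n=="wrist" else 5,fy=1.5 if n=="wrist" else 5,interpolation=2))
```

```text
5.375 [433.22384311 -49.29916379 142.43859081] [ 0.56049987  2.40016692 -1.90789311] 24.719270446631562 (np.float64(1.1599305150404347), np.float64(78.71391179361186), np.float64(-1.6841446404999296))
```

View pics/scene3.png

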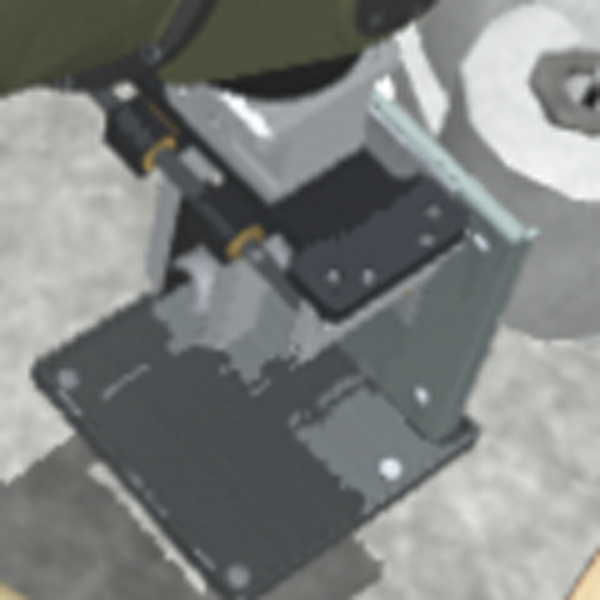

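View pics/wrist3.png

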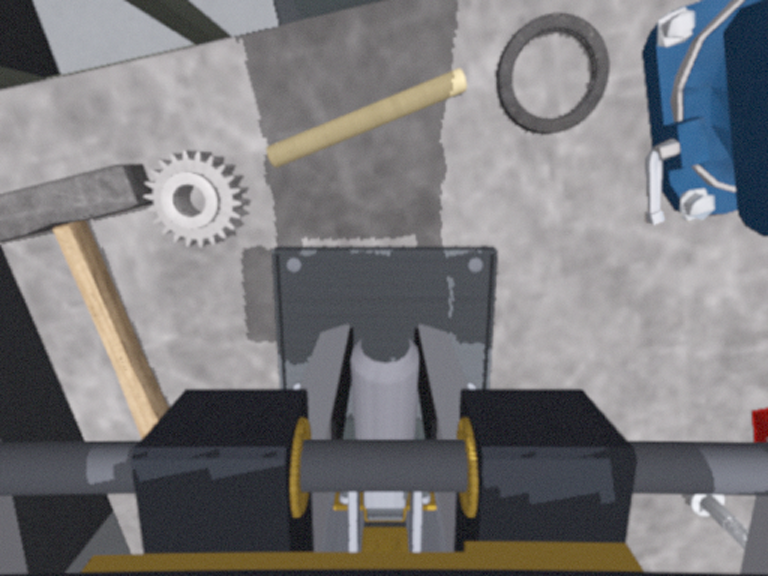

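carry_out:
  series:
    - {"delta_pos": [0.9, -0.2, -0.4], "turn": [0, 0, 0], "hand": 0.2}
    - {"delta_pos": [1.8, -0.4, -0.8], "turn": [0, 0, 0], "hand": 0.2}
    - {"delta_pos": [2.7, -0.6, -1.2], "turn": [0, 0, 0], "hand": 0.2}

```text
clock: 5.85
eef_pos: [436.1, -49.9, 141.5]
eef_rot: [-3.142, -0.001, 2.927]
wrist_force: [-2.5, 2.8, 0.3]
finger_gap: 24.7
```

carry_out:
  series:
    - {"delta_pos": [0.9, -0.2, -0.4], "turn": [0, 0, 0], "hand": 0.2}
    - {"delta_pos": [1.8, -0.4, -0.8], "turn": [0, 0, 0], "hand": 0.2}

```text
clock: 6.1
eef_pos: [438.0, -50.3, 140.8]
eef_rot: [3.142, -0.0, 2.927]
wrist_force: [-2.4, 3.1, -1.8]
finger_gap: 24.2
```

carry_out:
  series:
    - {"delta_pos": [0.9, -0.2, -0.4], "turn": [0, 0, 0], "hand": 0.2}

```text
clock: 6.22
eef_pos: [438.9, -50.5, 140.4]
eef_rot: [3.142, -0.0, 2.927]
wrist_force: [-2.3, 3.0, -0.2]
finger_gap: 24.2
```

carry_out:
  series:
    - {"delta_pos": [0.9, -0.2, -0.4], "turn": [0, 0, 0], "hand": 0.2}

```text
clock: 6.35
eef_pos: [439.6, -50.7, 140.0]
eef_rot: [-3.142, -0.001, 2.927]
wrist_force: [-9.1, 4.5, 3.1]
finger_gap: 24.5
```

carry_out:
  series:
    - {"delta_pos": [-3.2, 0.7, 1.4], "turn": [0, 0, 0], "hand": 0.2}
    - {"delta_pos": [-6.3, 1.4, 2.8], "turn": [0, 0, 0], "hand": 0.2}
    - {"delta_pos": [-7.2, 1.6, 0.6], "turn": [0, 0, 0], "hand": 0.2}
    - {"delta_pos": [-5.4, 1.2, -0.1], "turn": [0, 0, 0], "hand": 0.2}
    - {"delta_pos": [-3.6, 0.8, -0.8], "turn": [0, 0, 0], "hand": 0.2}

```text
clock: 6.98
eef_pos: [436.3, -50.0, 139.3]
eef_rot: [3.142, 0.0, 2.927]
wrist_force: [-1.1, 1.9, 1.8]
finger_gap: 24.5
```

carry_out:
  series:
    - {"delta_pos": [0.9, -0.2, -0.4], "turn": [0, 0, 0], "hand": 0.2}
    - {"delta_pos": [1.8, -0.4, -0.7], "turn": [0, 0, 0], "hand": 0.2}

```text
clock: 7.22
eef_pos: [438.1, -50.4, 138.5]
eef_rot: [3.142, -0.0, 2.927]
wrist_force: [-1.5, 2.9, 1.6]
finger_gap: 24.6
```

carry_out:
  series:
    - {"delta_pos": [0.9, -0.2, -0.4], "turn": [0, 0, 0], "hand": 0.2}

```text
clock: 7.35
eef_pos: [438.9, -50.5, 138.1]
eef_rot: [3.142, -0.0, 2.927]
wrist_force: [-2.0, 3.8, 2.5]
finger_gap: 24.6
```

carry_out:
  series:
    - {"delta_pos": [0.9, -0.2, -0.4], "turn": [0, 0, 0], "hand": 0.2}

```text
clock: 7.48
eef_pos: [439.3, -50.6, 137.6]
eef_rot: [-3.142, -0.001, 2.927]
wrist_force: [-6.9, 4.6, 4.2]
finger_gap: 24.2
```

Run:
```python
from sw import *
for t in([433.2,-49.3,142.4],[439.6,-50.7,140.0],[438.9,-50.5,138.1],[439.8,-50.7,137.7]):print(est(t))
```

```text
(np.float64(1.1604972893220493), np.float64(78.71971387488524), np.float64(-1.6782870601297075))
(np.float64(1.1547498772695857), np.float64(71.7560099213637), np.float64(-1.6628409921419514))
(np.float64(1.1830945633064187), np.float64(71.68141123243086), np.float64(-1.7103460840231142))
(np.float64(1.1834024730708157), np.float64(70.67667625986881), np.float64(-1.7051196021660053))
```

carry_out:
  series:
    - {"delta_pos": [-3.4, 0.7, 1.4], "turn": [0, 0, 0], "hand": 0.2}
    - {"delta_pos": [-6.9, 2.0, 2.7], "turn": [0, 0, 0], "hand": 0.2}
    - {"delta_pos": [-7.7, 2.2, 0.5], "turn": [0, 0, 0], "hand": 0.2}
    - {"delta_pos": [-5.8, 1.8, -0.2], "turn": [0, 0, 0], "hand": 0.2}
    - {"delta_pos": [-4.0, 1.4, -0.9], "turn": [0, 0, 0], "hand": 0.2}

```text
clock: 8.1
eef_pos: [435.8, -49.4, 136.7]
eef_rot: [-3.141, -0.001, 2.927]
wrist_force: [-1.7, 0.5, 1.0]
finger_gap: 24.5
```

carry_out:
  series:
    - {"delta_pos": [0.9, -0.2, -0.4], "turn": [0, 0, 0], "hand": 0.2}
    - {"delta_pos": [1.8, -0.4, -0.7], "turn": [0, 0, 0], "hand": 0.2}

```text
clock: 8.35
eef_pos: [437.6, -49.8, 136.0]
eef_rot: [-3.142, -0.0, 2.927]
wrist_force: [-1.3, 0.5, 2.5]
finger_gap: 24.5
```

carry_out:
  series:
    - {"delta_pos": [0.9, -0.2, -0.4], "turn": [0, 0, 0], "hand": 0.2}

```text
clock: 8.48
eef_pos: [438.5, -50.0, 135.7]
eef_rot: [-3.142, -0.0, 2.927]
wrist_force: [-1.3, -0.1, 0.5]
finger_gap: 24.6
```

carry_out:
  series:
    - {"delta_pos": [0.9, -0.2, -0.4], "turn": [0, 0, 0], "hand": 0.2}

```text
clock: 8.6
eef_pos: [439.4, -50.2, 135.3]
eef_rot: [-3.142, -0.0, 2.927]
wrist_force: [-0.7, 0.4, 1.6]
finger_gap: 24.5
```

carry_out:
  series:
    - {"delta_pos": [0.9, -0.2, -0.4], "turn": [0, 0, 0], "hand": 0.2}

```text
clock: 8.72
eef_pos: [440.3, -50.4, 134.9]
eef_rot: [-3.142, -0.0, 2.927]
wrist_force: [-4.0, 0.5, 3.0]
finger_gap: 24.8
```

Run:
```python
from sw import *
from cell import *
s=read_state();print(s["eef_pos"],s["wrist_force"],est(s["eef_pos"]))
```

```text
[440.29606837 -50.35105641 134.91725106] [-4.03494938  0.50116357  2.95630828] (np.float64(1.2183545704247218), np.float64(69.2871064004143), np.float64(-2.1510428674286963))
```

carry_out:
  series:
    - {"delta_pos": [0.7, -0.15, -0.3], "turn": [0, 0, 0], "hand": 0.2}

```text
clock: 8.85
eef_pos: [440.7, -50.4, 134.5]
eef_rot: [-3.142, -0.001, 2.927]
wrist_force: [-5.0, 1.1, 2.3]
finger_gap: 24.5
```

carry_out:
  series:
    - {"delta_pos": [0.7, -0.15, -0.3], "turn": [0, 0, 0], "hand": 0.2}

```text
clock: 8.98
eef_pos: [441.2, -50.5, 134.2]
eef_rot: [-3.142, -0.002, 2.927]
wrist_force: [-7.0, 1.9, 3.2]
finger_gap: 24.5
```

Run:
```python
from sw import *
from h import *
s=read_state();print(s["eef_pos"],s["wrist_force"],est(s["eef_pos"]))
im=camera("wrist")[:,:,::-1]
a=cv2.imread("pics/wrist3.png")[300:540,280:490];b=cv2.resize(im,None,fx=1.5,fy=1.5,interpolation=2);cv2.imwrite("pics/wrist4.png",b)
cv2.imwrite("pics/cmp4.png",cv2.resize(np.hstack([a,b[300:540,280:490]]),None,fx=1.9,fy=1.9,interpolation=2))
```

```text
[441.18679517 -50.52793497 134.16700161] [-6.97185962  1.94988529  3.2460235 ] (np.float64(1.2240853360193522), np.float64(68.17707029646377), np.float64(-2.1664550192840775))
```

View pics/cmp4.png

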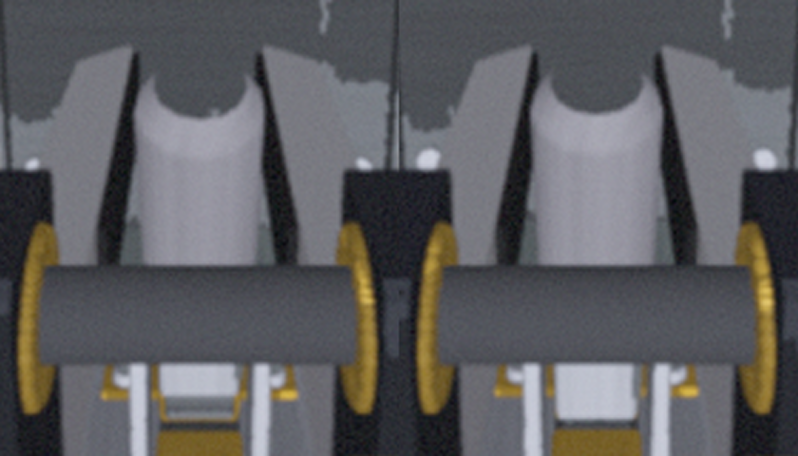

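carry_out:
  series:
    - {"delta_pos": [0, 0, 0], "turn": [0, 0, 0], "hand": 0.2}
    - {"delta_pos": [0.6, -0.1, -0.2], "turn": [0, 0, 0], "hand": 0.2}
  squeeze: 20

```text
clock: 9.28
eef_pos: [441.5, -50.6, 133.9]
eef_rot: [-3.142, -0.002, 2.927]
wrist_force: [-8.8, 1.4, 3.6]
finger_gap: 24.3
```

carry_out:
  series:
    - {"delta_pos": [0.6, -0.1, -0.2], "turn": [0, 0, 0], "hand": 0.2}

```text
clock: 9.4
eef_pos: [441.7, -50.6, 133.5]
eef_rot: [-3.141, -0.003, 2.927]
wrist_force: [-14.3, 1.7, 6.3]
finger_gap: 24.4
```

carry_out:
  series:
    - {"delta_pos": [0.5, -0.1, -0.1], "turn": [0, 0, 0], "hand": 0.2}
    - {"delta_pos": [0.5, -0.1, -0.1], "turn": [0, 0, 0], "hand": 0.2}

```text
clock: 9.65
eef_pos: [441.8, -50.6, 133.4]
eef_rot: [-3.141, -0.004, 2.927]
wrist_force: [-14.8, 2.9, 7.5]
finger_gap: 24.2
```

Run:
```python
from sw import *
from h import *
s=read_state();print(s["eef_pos"],s["wrist_force"],s["moment"],est(s["eef_pos"]))
im=camera("wrist")[:,:,::-1]
b=cv2.resize(im,None,fx=1.5,fy=1.5,interpolation=2);cv2.imwrite("pics/wrist5.png",b)
a=cv2.imread("pics/wrist4.png")[300:540,280:490]
cv2.imwrite("pics/cmp5.png",cv2.resize(np.hstack([a,b[300:540,280:490]]),None,fx=1.9,fy=1.9,interpolation=2))
```

```text
[441.81317042 -50.58523904 133.36468904] [-14.82166632   2.86874479   7.51948613] [0.48410355 2.41658717 0.0060103 ] (np.float64(1.2321428099637926), np.float64(67.31944179731886), np.float64(-2.242857329874699))
```

View pics/cmp5.png

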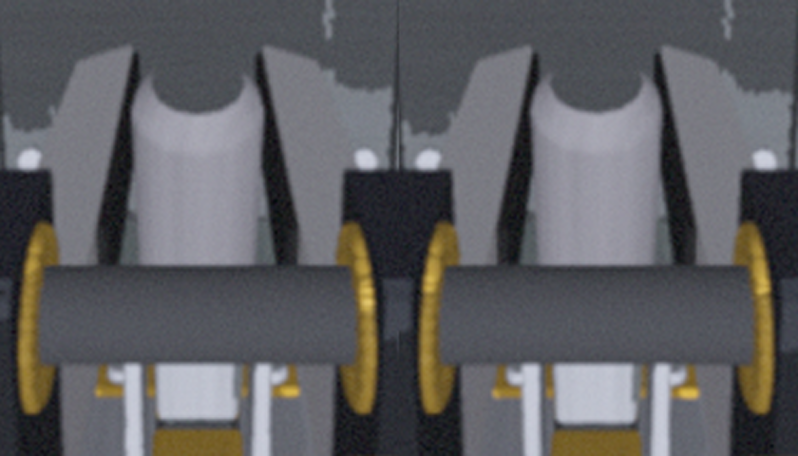

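carry_out:
  series:
    - {"delta_pos": [-1.2, 0.25, 0.4], "turn": [0, 0, 0], "hand": 0.2}

```text
clock: 9.82
eef_pos: [441.7, -50.6, 133.9]
eef_rot: [-3.142, -0.001, 2.927]
wrist_force: [-0.1, 0.0, -3.5]
finger_gap: 24.3
```

carry_out:
  series:
    - {"delta_pos": [-0.3, 0.1, -0.8], "turn": [0, 0, 0], "hand": 0.2}

```text
clock: 9.95
eef_pos: [441.6, -50.5, 133.3]
eef_rot: [-3.142, -0.001, 2.927]
wrist_force: [-5.6, 0.6, 4.4]
finger_gap: 23.8
```

carry_out:
  series:
    - {"delta_pos": [0.5, -0.1, 1.4], "turn": [0, 0, 0], "hand": 0.2}

```text
clock: 10.07
eef_pos: [441.9, -50.6, 134.4]
eef_rot: [-3.142, -0.002, 2.927]
wrist_force: [-3.6, 0.8, -6.3]
finger_gap: 24.1
```

carry_out:
  series:
    - {"delta_pos": [-0.2, 0.0, -0.6], "turn": [0, 0, 0], "hand": 0.2}
    - {"delta_pos": [0.7, -0.2, -0.8], "turn": [0, 0, 0], "hand": 0.2}
  squeeze: 25

```text
clock: 10.32
eef_pos: [441.9, -50.6, 133.6]
eef_rot: [-3.142, -0.003, 2.927]
wrist_force: [-15.0, 3.7, 5.9]
finger_gap: 24.0
```

carry_out:
  series:
    - {"delta_pos": [0.7, -0.15, -0.2], "turn": [0, 0, 0], "hand": 0.2}

```text
clock: 10.45
eef_pos: [442.0, -50.6, 133.3]
eef_rot: [-3.142, -0.005, 2.927]
wrist_force: [-20.8, 4.0, 9.1]
finger_gap: 24.1
```

Solid stop at about 22 N with lateral stiffness both ways, so the nose is home in the notch. I'll ease off, open and look.

carry_out:
  series:
    - {"delta_pos": [-1.6, 0.3, 0.6], "turn": [0, 0, 0], "hand": 0.2}
    - {"delta_pos": [-1.6, 0.3, 0.6], "turn": [0, 0, 0], "hand": 0.4}
    - {"delta_pos": [-1.6, 0.3, 0.6], "turn": [0, 0, 0], "hand": 0.6}
    - {"delta_pos": [-1.6, 0.3, 40], "turn": [0, 0, 0], "hand": 0.8}
    - {"delta_pos": [-1.6, 0.3, 100], "turn": [0, 0, 0], "hand": 1}
    - {"delta_pos": [-31.6, 0.3, 150], "turn": [0, 0, 0], "hand": 1}
    - {"delta_pos": [-31.6, 0.3, 150], "turn": [0, 0, 0], "hand": 1}

```text
clock: 11.32
eef_pos: [412.7, -51.0, 287.5]
eef_rot: [-3.142, 0.008, 2.927]
wrist_force: [0.2, 0.0, -0.4]
finger_gap: 80.5
```

Run:
```python
from sw import *
from h import *
import pickle
s=read_state();print(s["clock"],s["eef_pos"],s["wrist_force"])
c=get_calibration("wrist");im=camera("wrist")[:,:,::-1];pickle.dump(c,open("w6.pkl","wb"))
cv2.imwrite("pics/w6raw.png",im)
cv2.imwrite("pics/w6.png",cv2.resize(np.ascontiguousarray(im[100:290,160:360]),None,fx=3.9,fy=3.1,interpolation=2))
im=camera("scene")[:,:,::-1];cv2.imwrite("pics/s6raw.png",im)
cv2.imwrite("pics/s6.png",cv2.resize(np.ascontiguousarray(im[195:315,290:410]),None,fx=5,fy=5,interpolation=2))
im=camera("top")[:,:,::-1];cv2.imwrite("pics/t6raw.png",im)
cv2.imwrite("pics/t6.png",cv2.resize(np.ascontiguousarray(im[125:235,315:435]),None,fx=5,fy=5,interpolation=2))
```

```text
11.325 [412.65041442 -51.01095769 287.49930111] [ 0.18409423  0.00675144 -0.39649218]
```

View pics/w6.png

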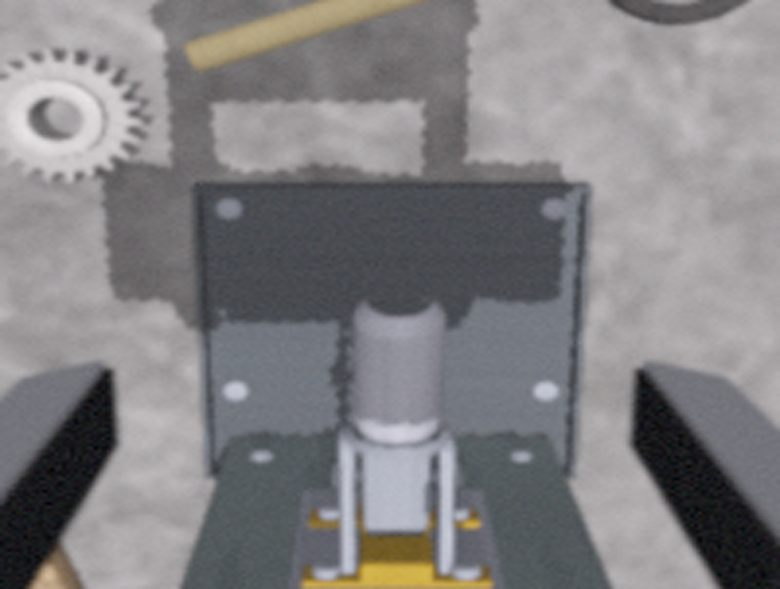

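View pics/s6.png

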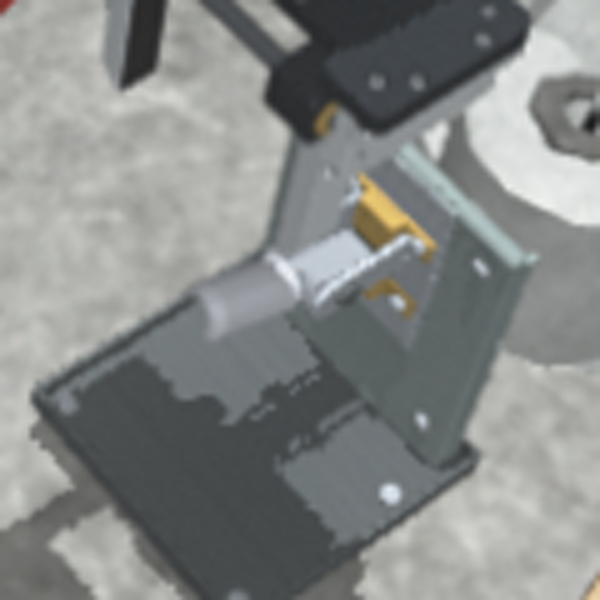

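View pics/t6.png

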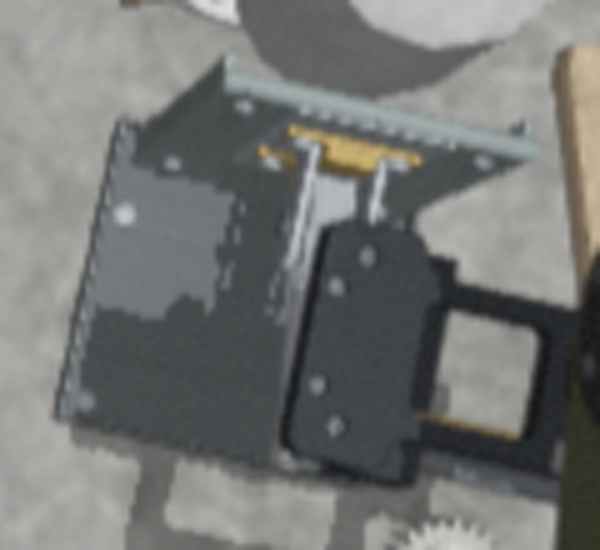

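The peg is locked: its tail sits in the brass keeper and the shoulder is close to the cheeks. Tip at about wrist crop (400,310). Next I'll check the dome height behind the board and move over the cradle.

carry_out:
  series:
    - {"delta_pos": [12, 54, 0], "turn": [0, 0, -0.17], "hand": 1}
    - {"delta_pos": [24, 108, 0], "turn": [0, 0, -0.34], "hand": 1}
    - {"delta_pos": [36, 162, 0], "turn": [0, 0, -0.51], "hand": 1}
    - {"delta_pos": [48, 216, 0], "turn": [0, 0, -0.68], "hand": 1}
    - {"delta_pos": [60, 270, 0], "turn": [0, 0, -0.85], "hand": 1}
    - {"delta_pos": [72, 324, 0], "turn": [0, 0, -1.02], "hand": 1}
    - {"delta_pos": [84, 378, 0], "turn": [0, 0, -1.19], "hand": 1}
    - {"delta_pos": [96, 428, 0], "turn": [0, 0, -1.36], "hand": 1}

```text
clock: 12.48
eef_pos: [508.2, 379.5, 281.3]
eef_rot: [-3.139, 0.002, 1.561]
wrist_force: [1.2, -0.1, 0.1]
finger_gap: 94.3
```

carry_out:
  series:
    - {"delta_pos": [0, 0, -40], "turn": [0, 0, 0], "hand": 1}
    - {"delta_pos": [0, 0, -70], "turn": [0, 0, 0], "hand": 1}
    - {"delta_pos": [0, 0, -70], "turn": [0, 0, 0], "hand": 1}

```text
clock: 12.85
eef_pos: [507.3, 376.9, 209.8]
eef_rot: [-3.136, 0.004, 1.567]
wrist_force: [0.1, 0.7, 0.9]
finger_gap: 93.9
```

Run:
```python
from h import *
import pickle
s=read_state();print(s["clock"],s["eef_pos"],s["eef_rot"],s["joints"])
c=get_calibration("wrist");im=camera("wrist")[:,:,::-1];pickle.dump(c,open("w7.pkl","wb"))
cv2.imwrite("pics/w7raw.png",im)
cv2.imwrite("pics/w7.png",cv2.resize(im,None,fx=1.5,fy=1.5,interpolation=2))
for n in("scene","top"): cv2.imwrite(f"pics/{n}7.png",camera(n)[:,:,::-1])
t=cv2.imread("pics/top7.png");q=cv2.imread("pics/scene7.png")
cv2.imwrite("pics/b7.png",np.hstack([cv2.resize(t[125:235,315:435],(420,385),interpolation=2),cv2.resize(q[200:310,290:410],(420,385),interpolation=2)])[:,:800] if 0 else np.hstack([cv2.resize(t[125:235,315:435],(400,367),interpolation=2),cv2.resize(q[200:310,290:410],(400,367),interpolation=2)]))
cv2.imwrite("pics/d7.png",np.hstack([cv2.resize(t[0:165,310:475],(400,400),interpolation=2),cv2.resize(q[130:280,350:500],(400,400),interpolation=2)]))
```

```text
12.85 [507.30512822 376.86466051 209.82212665] [-3.13593037  0.0037238   1.56698565] [5.80970466e-01 4.86985441e-01 1.25292483e+00 2.09713139e-05
 1.40845937e+00 5.84788225e-01]
```

View pics/w7.png

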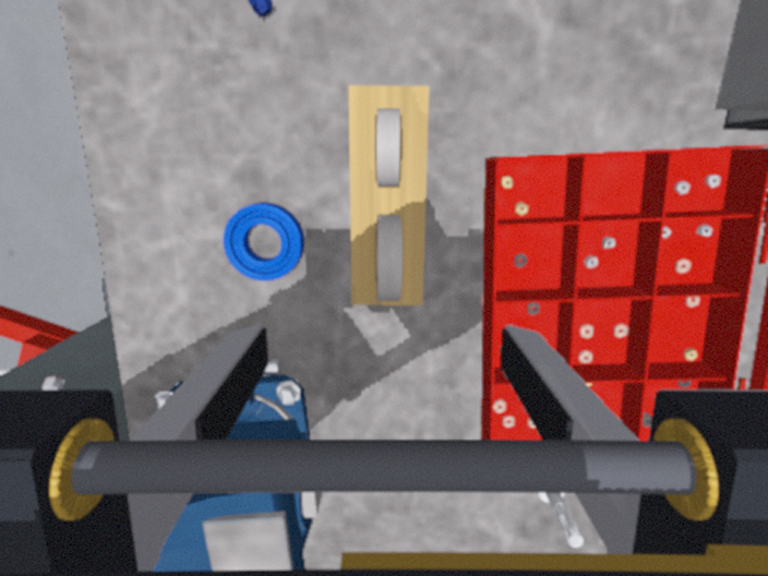

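View pics/b7.png

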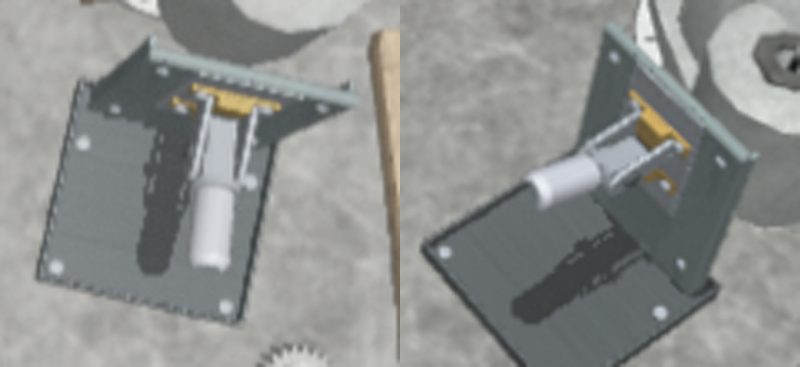

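View pics/d7.png

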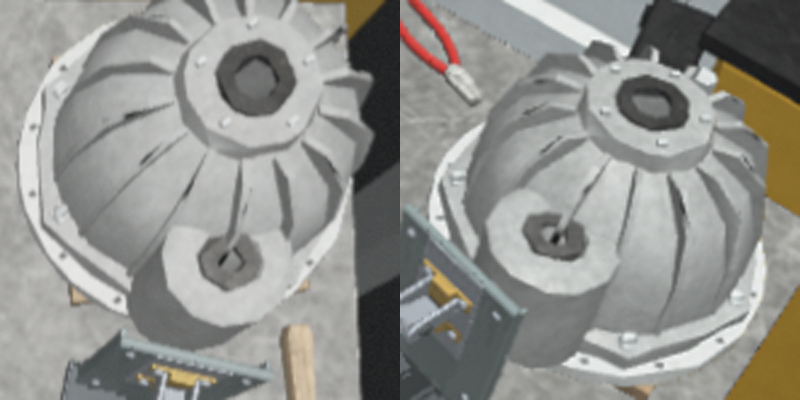

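```bash
cat > ov.py <<'E'
from h import *
import pickle,sys
def model(pin,yaw,th,L,c2=None):
    U=np.array([-np.cos(yaw),-np.sin(yaw),0]);Y=np.array([-np.sin(yaw),np.cos(yaw),0])
    a=U*np.sin(th)+np.array([0,0,np.cos(th)]);n=np.cross(a,Y)
    ph=np.linspace(0,2*np.pi,40)
    ring=lambda s,r:pin+a*s+r*(np.outer(np.cos(ph),Y)+np.outer(np.sin(ph),n))
    return [ring(L,8.8),ring(L-6,12.5),ring(L-52,12.5),ring(L-52,16)]
def draw(raw,name,cal,box,f,out,pin,yaw,th,L):
    im=cv2.imread(raw);x0,y0,x1,y1=box
    b=cv2.resize(np.ascontiguousarray(im[y0:y1,x0:x1]),None,fx=f,fy=f,interpolation=2);b0=b.copy()
    for R in model(pin,yaw,th,L):
        q=((proj(name,R,cal)-[x0-.5,y0-.5])*f).round().astype(int);cv2.polylines(b,[q.reshape(-1,1,2)],True,(0,0,255),1)
    cv2.imwrite(out,np.hstack([b0,b]))
E
python3 - <<'E'
from ov import *
P=tri([("top",(404,108)),("scene",(408.1,219.3))]);print("boss hole",P)
pin=np.array([503.9,-64.1,130]);c=pickle.load(open("w6.pkl","rb"))
a=(pin,-.213,1.225,81)
draw("pics/top7.png","top",None,(350,150,415,215),6,"pics/o_t.png",*a)
draw("pics/scene7.png","scene",None,(315,225,380,290),6,"pics/o_s.png",*a)
draw("pics/w6raw.png","wrist",c,(225,180,305,260),5,"pics/o_w.png",*a)
# bearing
w=pickle.load(open("w7.pkl","rb"))
for z in(84.3,): print(atz("wrist",(389/1.5,258/1.5),z,w))
print(atz("wrist",(388/1.5,148/1.5),71,w))
E
```

```text
boss hole [ 639.22646917 -114.88429883  146.83878641]
[509.53123263 386.20065851  84.3       ]
[508.91919961 455.31618587  71.        ]
```

View pics/o_t.png

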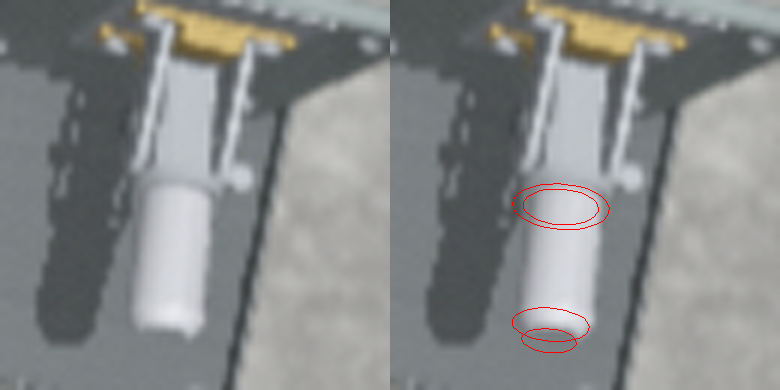

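View pics/o_s.png

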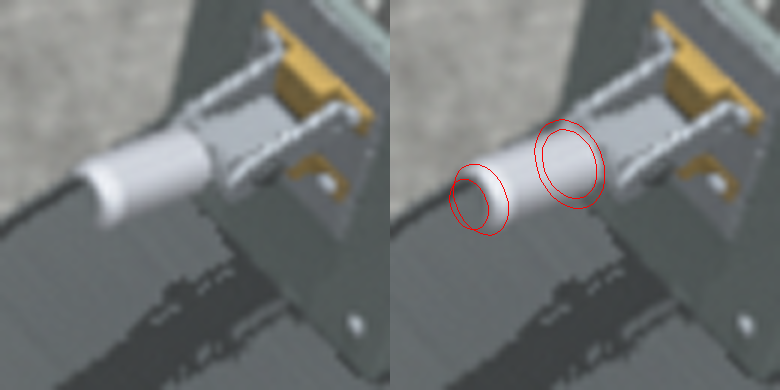

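View pics/o_w.png

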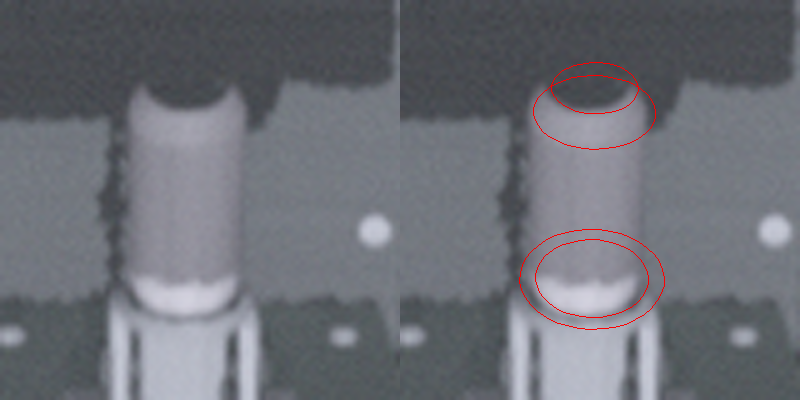

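Camera check: the wrist camera and the robot-touch data agree on the peg. The fixed cameras sit about 5 mm off there, so I trust the wrist and touch data.

Large bearing: wrist pixel (389,258), giving a centre near (509.3, 379.3). By geometry its top is at z ≈ 84, because it rests on the pocket edges. I'll descend with the hand half open.

carry_out:
  series:
    - {"delta_pos": [2, 2, -30], "turn": [0, 0, 0], "hand": 0.5}
    - {"delta_pos": [2, 2, -70], "turn": [0, 0, 0], "hand": 0.45}
    - {"delta_pos": [2, 2, -95], "turn": [0, 0, 0], "hand": 0.45}
    - {"delta_pos": [2, 2, -95], "turn": [0, 0, 0], "hand": 0.45}

```text
clock: 13.5
eef_pos: [510.1, 379.0, 118.4]
eef_rot: [-3.14, 0.001, 1.567]
wrist_force: [0.2, 0.1, 0.9]
finger_gap: 57.5
```

Run:
```python
from h import *
import pickle
s=read_state();print(s["clock"],s["eef_pos"],s["eef_rot"],s["finger_gap"])
c=get_calibration("wrist");im=camera("wrist")[:,:,::-1];pickle.dump(c,open("w8.pkl","wb"))
cv2.imwrite("pics/w8.png",cv2.resize(im,None,fx=1.5,fy=1.5,interpolation=2))
print(proj("wrist",[[509.2,379.3,84.3],[509.2,379.3,76],[509.2,455,71]],c)*1.5)
```

```text
13.5 [510.05280827 379.04031165 118.42884623] [-3.14037990e+00  8.01520210e-04  1.56660447e+00] 57.487481083951536
[[383.15737579 316.37695323]
 [383.19708579 310.95625245]
 [382.72417281 149.67401431]]
```

View pics/w8.png

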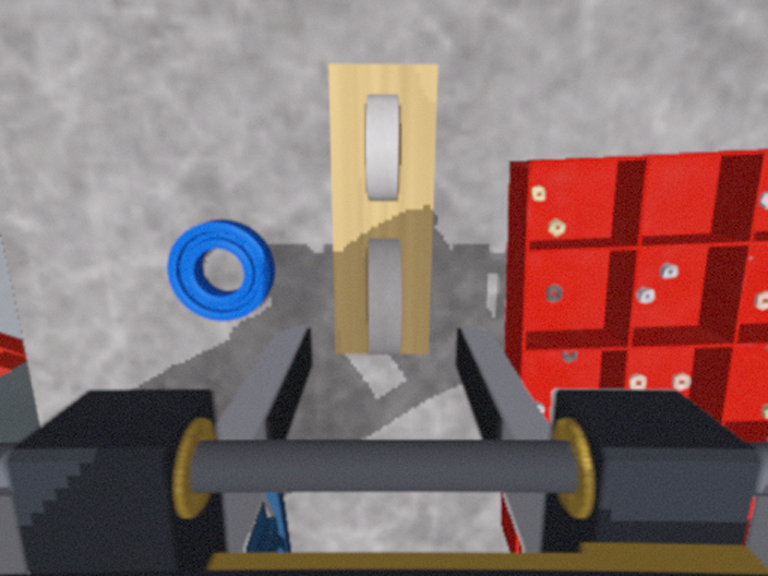

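Run:
```python
from h import *
import pickle
from scipy.optimize import least_squares
c=pickle.load(open("w8.pkl","rb"));w=pickle.load(open("w7.pkl","rb"))
ph=np.linspace(0,2*np.pi,400)
def ext(cal,y,z,R,zc=32):
    P=np.c_[np.full(400,509.3),y+R*np.cos(ph),z+R*np.sin(ph)];P=P[P[:,2]>zc];v=proj("wrist",P,cal)[:,1]*1.5;return v.min(),v.max()
for z in (45,53.3):
  for y in(375,377,379,381,383):print(z,y,np.round(ext(c,y,z,31)),np.round(ext(w,y,z,31)))
for y in(453,455,457):print("small",y,np.round(ext(c,y,45,26)),np.round(ext(c,y,40,26)))
# cradle corners z32
for u,v in((329,64),(438,64),(334,352),(430,352)):print(atz("wrist",(u/1.5,v/1.5),32,c))
```

```text
45 375 [245. 358.] [220. 304.]
45 377 [241. 354.] [217. 302.]
45 379 [238. 351.] [214. 299.]
45 381 [234. 348.] [211. 296.]
45 383 [230. 344.] [209. 294.]
53.3 375 [248. 364.] [221. 308.]
53.3 377 [244. 361.] [218. 305.]
53.3 379 [240. 357.] [216. 302.]
53.3 381 [236. 354.] [213. 300.]
53.3 383 [233. 350.] [210. 297.]
small 453 [100. 207.] [101. 206.]
small 455 [ 96. 203.] [ 97. 202.]
small 457 [ 91. 199.] [ 93. 198.]
[481.73028131 497.79616066  32.        ]
[537.47971801 497.60798369  32.        ]
[479.532295   339.42249967  32.        ]
[536.98446066 339.30202958  32.        ]
```

Run:
```python
from h import *
im=cv2.imread("pics/scene0.png")
x0,y0=165,140;f=6
ph=np.linspace(0,2*np.pi,60)
outs=[]
for z in(45,53.3):
    b=cv2.resize(np.ascontiguousarray(im[y0:y0+70,x0:x0+65]),None,fx=f,fy=f,interpolation=2)
    for x in(501,517):
        for cy,R,zz in((379,31,z),(455,26,45 if z>50 else 40)):
            P=np.c_[np.full(60,x-.5),cy-1+R*np.cos(ph),zz+R*np.sin(ph)]
            q=((proj("scene",P)-[x0-.5,y0-.5])*f).round().astype(int);cv2.polylines(b,[q.reshape(-1,1,2)],True,(0,0,255),1)
    outs.append(b)
cv2.imwrite("pics/o_b.png",np.hstack(outs))
```

```text
(no output)
```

View pics/o_b.png

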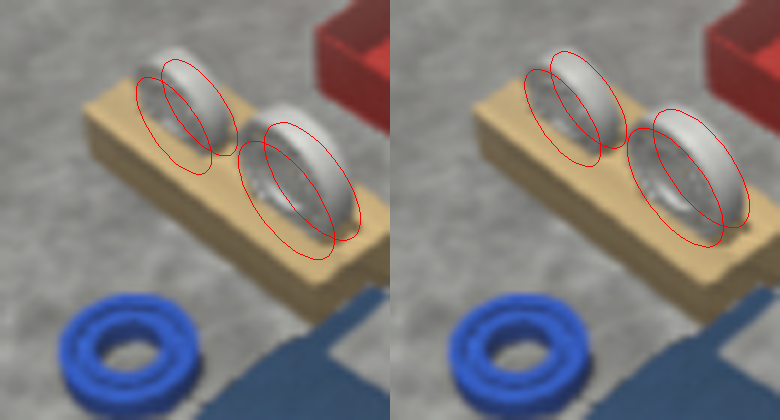

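The scene overlay matches z = 53.3 mm, so the bearing top is at about 84. I'll go down and grip.

carry_out:
  series:
    - {"delta_pos": [-0.5, 1, -25], "turn": [0, 0, 0], "hand": 0.4}
    - {"delta_pos": [-0.5, 1, -40], "turn": [0, 0, 0], "hand": 0.4}
    - {"delta_pos": [-0.5, 1, -42], "turn": [0, 0, 0], "hand": 0.3}
    - {"delta_pos": [-0.5, 1, -42], "turn": [0, 0, 0], "hand": 0.2}
    - {"delta_pos": [-0.5, 1, -42], "turn": [0, 0, 0], "hand": 0.1}
    - {"delta_pos": [-0.5, 1, -42], "turn": [0, 0, 0], "hand": 0.1}
    - {"delta_pos": [-0.5, 1, -42], "turn": [0, 0, 0], "hand": 0.1}
  squeeze: 15

```text
clock: 14.42
eef_pos: [510.1, 380.4, 77.6]
eef_rot: [3.14, -0.001, 1.567]
wrist_force: [1.5, 0.2, 5.4]
finger_gap: 15.6
```

Run:
```python
from h import *
s=read_state();print(s["clock"],s["eef_pos"],s["eef_rot"],s["finger_gap"],s["wrist_force"])
im=camera("wrist")[:,:,::-1]
cv2.imwrite("pics/w9.png",cv2.resize(im,None,fx=1.5,fy=1.5,interpolation=2))
```

```text
14.425 [510.07106736 380.42950729  77.61219935] [ 3.14045381e+00 -7.09007601e-04  1.56673773e+00] 15.612301000610909 [1.45408803 0.22116463 5.36387305]
```

View pics/w9.png

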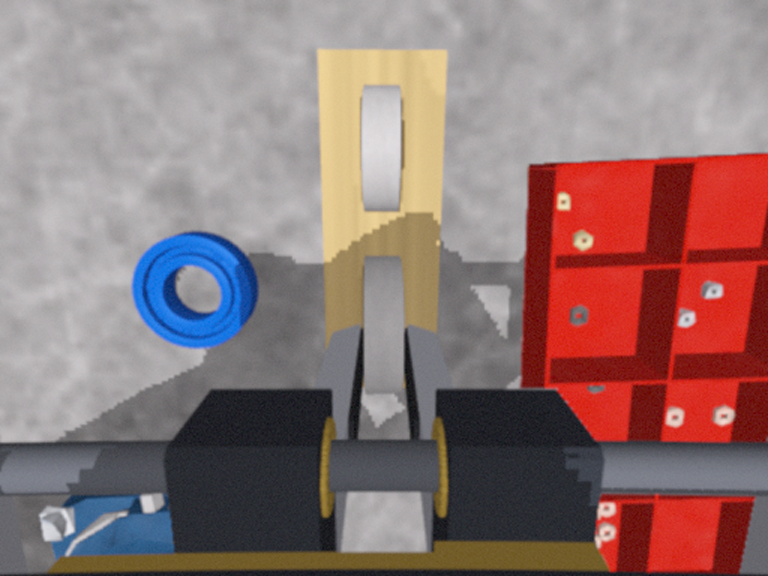

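The grip is only about 7 mm deep (z 77.6). I'll reopen, go 3.5 mm lower and grip harder.

carry_out:
  series:
    - {"delta_pos": [-0.5, 0, 0], "turn": [0, 0, 0], "hand": 0.25}
    - {"delta_pos": [-0.5, 0, 0], "turn": [0, 0, 0], "hand": 0.25}
    - {"delta_pos": [-0.5, 0, -3.5], "turn": [0, 0, 0], "hand": 0.25}
    - {"delta_pos": [-0.5, 0, -3.5], "turn": [0, 0, 0], "hand": 0.25}

```text
clock: 14.98
eef_pos: [508.9, 380.1, 72.7]
eef_rot: [-3.141, 0.001, 1.567]
wrist_force: [-0.1, 0.2, 0.0]
finger_gap: 23.5
```

carry_out:
  series:
    - {"delta_pos": [0, 0, 0], "turn": [0, 0, 0], "hand": 0.1}
    - {"delta_pos": [0, 0, 0], "turn": [0, 0, 0], "hand": 0.1}
    - {"delta_pos": [0, 0, 0], "turn": [0, 0, 0], "hand": 0.1}
  squeeze: 30

```text
clock: 15.35
eef_pos: [509.2, 380.3, 73.3]
eef_rot: [-3.142, 0.0, 1.567]
wrist_force: [-0.4, 0.1, -0.3]
finger_gap: 16.1
```

```bash
cat > hang.py <<'E'
import numpy as np
from scipy.spatial.transform import Rotation as Ro
PIN=np.array([503.6,-64.5,130.]);YAW=-.213;TH=1.225
def frame(th=TH,pin=PIN):
    U=np.array([-np.cos(YAW),-np.sin(YAW),0]);Z=np.array([0,0,1.])
    a=U*np.sin(th)+Z*np.cos(th);n=-U*np.cos(th)+Z*np.sin(th);return a,n
def tcp(s,off=20,th=TH,pin=PIN):
    a,n=frame(th,pin);return pin+a*s+n*off
def rot(th=TH):
    a,n=frame(th);z=-n
    y=a; x=np.cross(y,z)
    M=np.c_[x,y,z]
    M2=np.c_[-x,-y,z]
    return Ro.from_matrix(M),Ro.from_matrix(M2)
E
python3 - <<'E'
from hang import *
from cell import read_state
s=read_state();R0=Ro.from_euler("xyz",s["eef_rot"]);print(s["eef_pos"])
for R in rot():print((R*R0.inv()).as_rotvec().round(3),R.as_euler("xyz").round(3))
for q in(101,90,81,37):print(q,tcp(q).round(1))
print(frame())
E
```

```text
[509.17506057 380.25937925  73.32532043]
[ 0.505 -0.055  2.891] [ 2.796  0.    -1.784]
[ 0.038  0.344 -0.207] [-2.796  0.     1.358]
101 [417.4 -45.8 183. ]
90 [427.5 -48.  179.3]
81 [435.7 -49.8 176.3]
37 [476.2 -58.6 161.4]
(array([-0.91954469,  0.19887982,  0.33894597]), array([ 0.33128618, -0.07165082,  0.94080584]))
```

carry_out:
  series:
    - {"delta_pos": [0, 0, 15], "turn": [0, 0, 0], "hand": 0.1}
    - {"delta_pos": [0, 0, 40], "turn": [0, 0, 0], "hand": 0.1}
    - {"delta_pos": [0, 0, 80], "turn": [0, 0, 0], "hand": 0.1}
    - {"delta_pos": [0, 0, 130], "turn": [0, 0, 0], "hand": 0.1}
    - {"delta_pos": [0, -10, 177], "turn": [0, 0, 0], "hand": 0.1}
    - {"delta_pos": [0, -10, 177], "turn": [0, 0, 0], "hand": 0.1}
  squeeze: 35

```text
clock: 16.1
eef_pos: [510.1, 370.4, 255.5]
eef_rot: [3.135, -0.004, 1.566]
wrist_force: [0.5, 0.4, -1.7]
finger_gap: 15.3
```

Run:
```python
from h import *
s=read_state();print(s["clock"],s["eef_pos"],s["eef_rot"],s["finger_gap"],s["wrist_force"],s["moment"])
im=camera("wrist")[:,:,::-1]
cv2.imwrite("pics/w10.png",cv2.resize(im,None,fx=1.5,fy=1.5,interpolation=2))
```

```text
16.1 [510.10565268 370.42216199 255.54074577] [ 3.13514116 -0.00411747  1.56642137] 15.331586052681791 [ 0.50904206  0.37965136 -1.67977746] [-0.06578029  0.07540733  0.04056372]
```

View pics/w10.png

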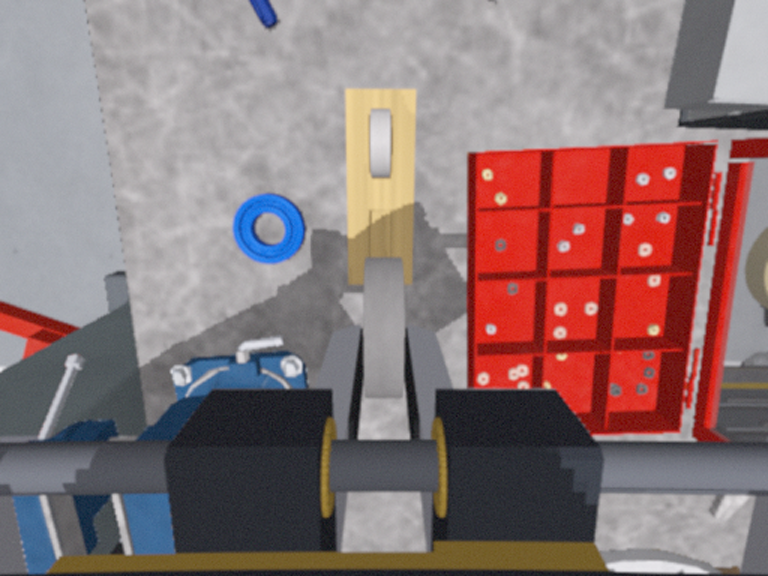

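carry_out:
  series:
    - {"delta_pos": [-13, -51, 0], "turn": [0.005, 0.043, -0.026], "hand": 0.1}
    - {"delta_pos": [-26, -103, 0], "turn": [0.01, 0.086, -0.052], "hand": 0.1}
    - {"delta_pos": [-39, -155, 0], "turn": [0.014, 0.129, -0.078], "hand": 0.1}
    - {"delta_pos": [-52, -207, 0], "turn": [0.019, 0.172, -0.104], "hand": 0.1}
    - {"delta_pos": [-65, -259, 0], "turn": [0.024, 0.215, -0.13], "hand": 0.1}
    - {"delta_pos": [-78, -311, 0], "turn": [0.028, 0.258, -0.155], "hand": 0.1}
    - {"delta_pos": [-92, -363, -5], "turn": [0.033, 0.301, -0.181], "hand": 0.1}
    - {"delta_pos": [-104.5, -413, -20], "turn": [0.038, 0.344, -0.207], "hand": 0.1}

```text
clock: 17.15
eef_pos: [403.8, -44.1, 229.6]
eef_rot: [-2.794, -0.001, 1.357]
wrist_force: [0.4, -0.9, -2.5]
finger_gap: 15.3
```

carry_out:
  series:
    - {"delta_pos": [0, 0, -20], "turn": [0, 0, 0], "hand": 0.1}
    - {"delta_pos": [0, 0, -42], "turn": [0, 0, 0], "hand": 0.1}
    - {"delta_pos": [0, 0, -42], "turn": [0, 0, 0], "hand": 0.1}

```text
clock: 17.52
eef_pos: [403.6, -42.5, 186.7]
eef_rot: [-2.792, -0.0, 1.358]
wrist_force: [1.4, -0.1, -1.6]
finger_gap: 15.9
```

Run:
```python
from h import *
from hang import *
import pickle
s=read_state();print(s["clock"],s["eef_pos"],s["eef_rot"],s["finger_gap"],s["wrist_force"],s["joints"])
p=s["eef_pos"];a,n=frame();R=Ro.from_euler("xyz",s["eef_rot"]).as_matrix();C=p+20*R[:,2]
d=C-PIN;print("s",d@a,"n",d@n,"lat",d@np.cross(a,n),"axis err",R[:,1]@a)
c=get_calibration("wrist");im=camera("wrist")[:,:,::-1];pickle.dump(c,open("w11.pkl","wb"));cv2.imwrite("pics/w11raw.png",im)
cv2.imwrite("pics/w11.png",cv2.resize(im,None,fx=1.5,fy=1.5,interpolation=2))
q=camera("scene")[:,:,::-1];t=camera("top")[:,:,::-1]
cv2.imwrite("pics/s11raw.png",q);cv2.imwrite("pics/t11raw.png",t)
cv2.imwrite("pics/b11.png",np.hstack([cv2.resize(np.ascontiguousarray(t[125:245,315:435]),(400,400),interpolation=2),cv2.resize(np.ascontiguousarray(q[190:310,280:400]),(400,400),interpolation=2)]))
```

```text
17.525 [403.63299913 -42.51486445 186.69384736] [-2.79175483e+00 -3.99662878e-04  1.35751627e+00] 15.865073683289593 [ 1.350158   -0.06526257 -1.56997459] [-0.19881505  0.21790016  1.70922061  0.0053332   1.56427103  0.01341719]
s 115.59350425307505 n -1.354870627510323 lat 0.3653960639123083 axis err -0.9999918253269976
```

View pics/w11.png

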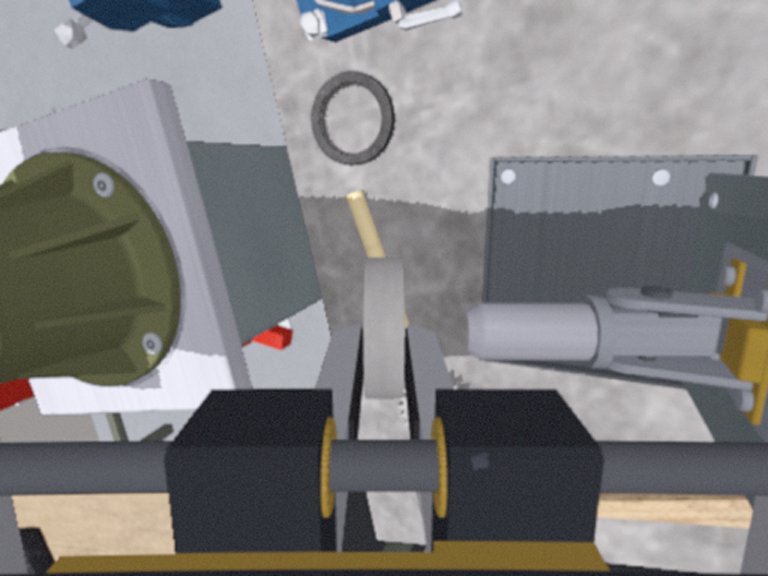

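View pics/b11.png

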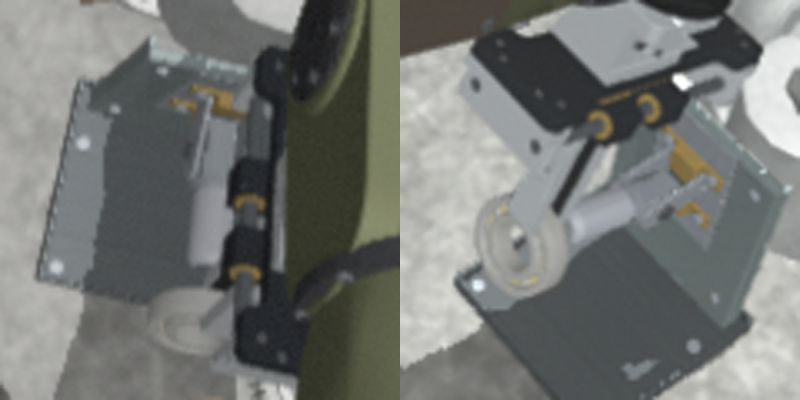

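Run:
```python
from h import *
from hang import *
from ov import model
import pickle
c=pickle.load(open("w11.pkl","rb"))
p=np.array([403.633,-42.515,186.694]);R=Ro.from_euler("xyz",[-2.79175,-.0004,1.3575]).as_matrix();C=p+20*R[:,2]
ph=np.linspace(0,2*np.pi,60)
def ring(s,r):return C+R[:,1]*s+r*(np.outer(np.cos(ph),R[:,0])+np.outer(np.sin(ph),R[:,2]))
B=[ring(s,r) for s in(-8,8) for r in(31,)]+[ring(8,15),ring(-8,15)]
P=model(PIN,YAW,TH,81)
for raw,n,cal,box,f,o in(("pics/w11raw.png","wrist",c,(200,150,512,300),2.5,"pics/o11w.png"),("pics/s11raw.png","scene",None,(290,215,370,290),9,"pics/o11s.png"),("pics/t11raw.png","top",None,(345,165,425,240),8,"pics/o11t.png")):
    im=cv2.imread(raw);x0,y0,x1,y1=box
    b=cv2.resize(np.ascontiguousarray(im[y0:y1,x0:x1]),None,fx=f,fy=f,interpolation=2)
    for L,col in((P,(0,0,255)),(B,(0,255,0))):
        for r in L:
            q=((proj(n,r,cal)-[x0-.5,y0-.5])*f).round().astype(int);cv2.polylines(b,[q.reshape(-1,1,2)],True,col,1)
    cv2.imwrite(o,b)
```

```text
(no output)
```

View pics/o11w.png

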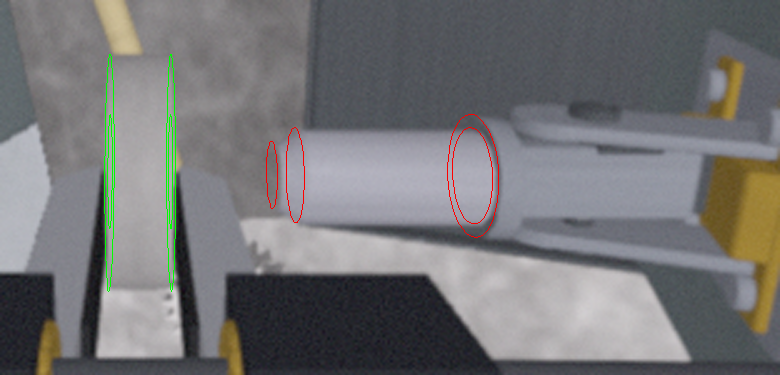

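View pics/o11s.png

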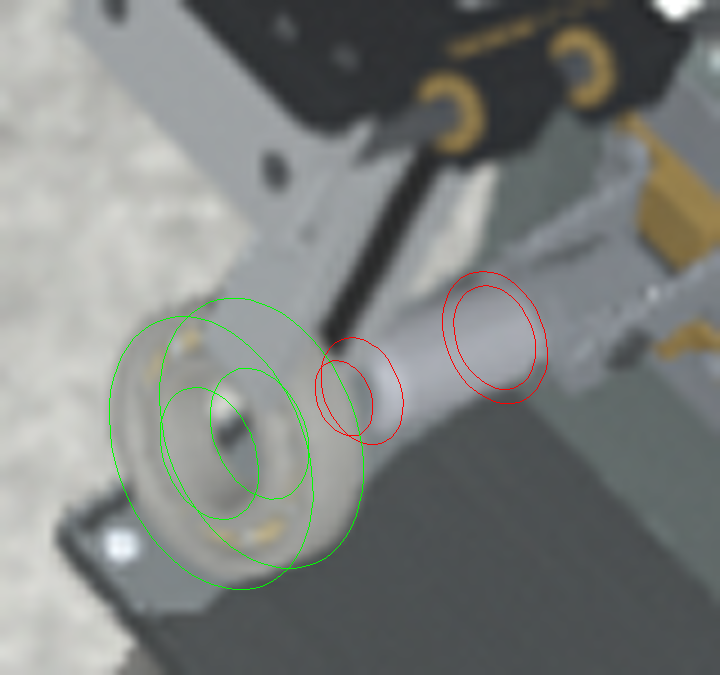

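View pics/o11t.png

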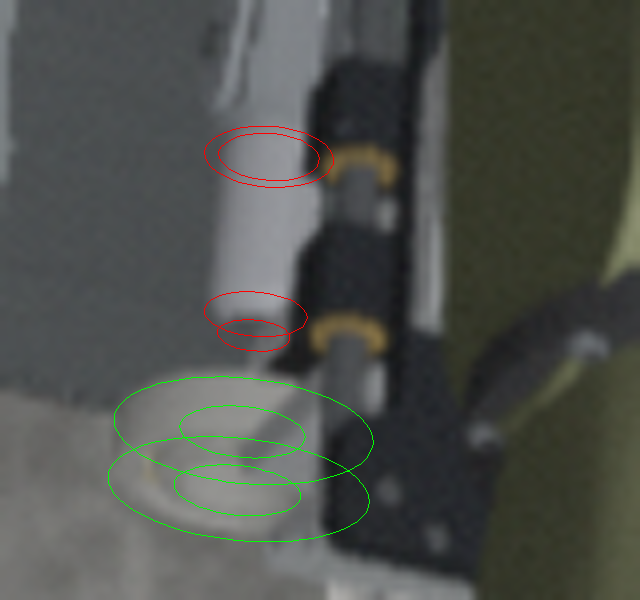

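The overlay matches: the held bearing (green) fits exactly and the peg axis is within about 1 mm in the wrist and scene views. I'll approach along the peg axis, about 1.2 mm higher.

carry_out:
  series:
    - {"delta_pos": [9.6, -2.1, -2.3], "turn": [0, 0, 0], "hand": 0.1}
    - {"delta_pos": [18.8, -4.1, -5.7], "turn": [0, 0, 0], "hand": 0.1}
    - {"delta_pos": [25.2, -5.5, -8.1], "turn": [0, 0, 0], "hand": 0.1}
    - {"delta_pos": [29.8, -6.5, -9.8], "turn": [0, 0, 0], "hand": 0.1}

```text
clock: 18.18
eef_pos: [434.9, -49.4, 178.3]
eef_rot: [-2.796, -0.0, 1.358]
wrist_force: [0.2, 0.2, -1.1]
finger_gap: 15.1
```

carry_out:
  series:
    - {"delta_pos": [4.6, -1.0, -1.7], "turn": [0, 0, 0], "hand": 0.1}
    - {"delta_pos": [4.6, -1.0, -1.7], "turn": [0, 0, 0], "hand": 0.1}

```text
clock: 18.42
eef_pos: [439.2, -50.3, 176.7]
eef_rot: [-2.796, -0.0, 1.358]
wrist_force: [-0.8, 0.2, -0.9]
finger_gap: 15.6
```

```bash
cat > st.py <<'E'
from h import *
from hang import *
import sys
def st():
    s=read_state();p=s["eef_pos"];a,n=frame();R=Ro.from_euler("xyz",s["eef_rot"]).as_matrix();C=p+20*R[:,2];d=C-PIN;f=s["wrist_force"]
    print("t",s["clock"],"p",p.round(1),"s",round(d@a,1),"n",round(d@n,1),"lat",round(d@np.cross(a,n),1),"f_a",round(f@a,1),"f_n",round(f@n,1),"f_lat",round(f@np.cross(a,n),1),"gap",round(s["finger_gap"],1),"latdir",np.cross(a,n).round(2),"M",s["moment"].round(2))
st()
if len(sys.argv)>1:
    k=sys.argv[1]
    im=camera("wrist")[:,:,::-1];q=camera("scene")[:,:,::-1]
    cv2.imwrite(f"pics/m{k}.png",np.hstack([cv2.resize(np.ascontiguousarray(im[140:300,190:430]),(450,300),interpolation=2),cv2.resize(np.ascontiguousarray(q[205:295,290:380]),(300,300),interpolation=2)]))
E
python3 st.py 12
```

```text
t 18.425 p [439.2 -50.3 176.7] s 77.8 n 1.6 lat 0.3 f_a 0.4 f_n -1.1 f_lat 0.1 gap 15.6 latdir [0.21 0.98 0.  ] M [-0.11 -0.21  0.01]
```

View pics/m12.png

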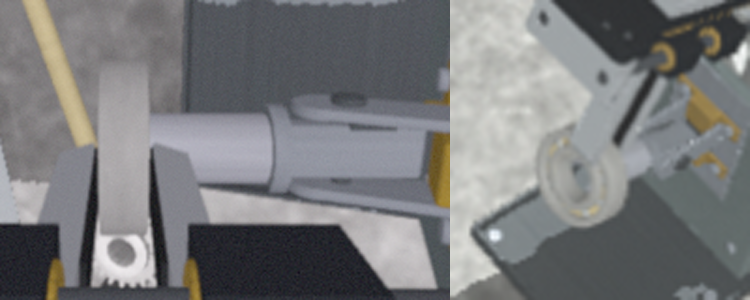

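carry_out:
  series:
    - {"delta_pos": [2.3, -0.5, -2.4], "turn": [0, 0, 0], "hand": 0.1}
    - {"delta_pos": [5.0, -1.1, -3.4], "turn": [0, 0, 0], "hand": 0.1}
    - {"delta_pos": [8.7, -1.9, -4.8], "turn": [0, 0, 0], "hand": 0.1}

```text
clock: 18.9
eef_pos: [448.0, -52.2, 172.0]
eef_rot: [-2.796, -0.001, 1.358]
wrist_force: [-0.0, -0.2, -1.6]
finger_gap: 15.6
```

```bash
python3 st.py
```

```text
t 18.9 p [448.  -52.2 172. ] s 67.8 n 0.2 lat 0.3 f_a -0.5 f_n -1.5 f_lat -0.2 gap 15.6 latdir [0.21 0.98 0.  ] M [-0.16 -0.2  -0.03]
```

Sliding free, with no contact. I'll continue in small steps.

carry_out:
  series:
    - {"delta_pos": [3.7, -0.8, -1.4], "turn": [0, 0, 0], "hand": 0.1}
    - {"delta_pos": [7.4, -1.6, -2.7], "turn": [0, 0, 0], "hand": 0.1}

```text
clock: 19.15
eef_pos: [455.5, -53.8, 169.2]
eef_rot: [-2.796, -0.0, 1.358]
wrist_force: [-1.3, -0.2, -2.5]
finger_gap: 15.8
```

carry_out:
  series:
    - {"delta_pos": [3.7, -0.8, -1.4], "turn": [0, 0, 0], "hand": 0.1}
    - {"delta_pos": [6.4, -1.4, -2.4], "turn": [0, 0, 0], "hand": 0.1}

```text
clock: 19.4
eef_pos: [461.8, -55.2, 166.8]
eef_rot: [-2.796, -0.0, 1.358]
wrist_force: [0.1, 0.1, -0.9]
finger_gap: 15.3
```

```bash
python3 st.py 13
```

```text
t 19.4 p [461.8 -55.2 166.8] s 52.8 n 0.1 lat 0.3 f_a -0.4 f_n -0.8 f_lat 0.1 gap 15.3 latdir [0.21 0.98 0.  ] M [-0.16 -0.12 -0.01]
```

View pics/m13.png

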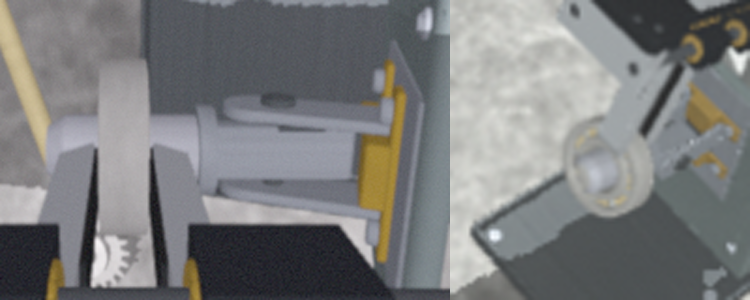

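carry_out:
  series:
    - {"delta_pos": [3.7, -0.8, -1.4], "turn": [0, 0, 0], "hand": 0.1}
    - {"delta_pos": [7.4, -1.6, -2.7], "turn": [0, 0, 0], "hand": 0.1}
    - {"delta_pos": [11.0, -2.4, -4.1], "turn": [0, 0, 0], "hand": 0.1}

```text
clock: 19.88
eef_pos: [472.9, -57.6, 162.8]
eef_rot: [-2.796, -0.0, 1.358]
wrist_force: [0.1, -0.3, -1.6]
finger_gap: 15.5
```

carry_out:
  series:
    - {"delta_pos": [1.4, -0.3, -0.5], "turn": [0, 0, 0], "hand": 0.1}

```text
clock: 20.0
eef_pos: [474.2, -57.9, 162.2]
eef_rot: [-2.796, -0.0, 1.358]
wrist_force: [0.7, 0.0, -2.3]
finger_gap: 15.5
```

carry_out:
  series:
    - {"delta_pos": [0.9, -0.2, -0.3], "turn": [0, 0, 0], "hand": 0.1}

```text
clock: 20.12
eef_pos: [474.9, -58.1, 162.0]
eef_rot: [-2.796, -0.001, 1.358]
wrist_force: [0.6, 1.2, -1.0]
finger_gap: 15.5
```

carry_out:
  series:
    - {"delta_pos": [0.9, -0.2, -0.3], "turn": [0, 0, 0], "hand": 0.1}

```text
clock: 20.25
eef_pos: [475.8, -58.2, 161.8]
eef_rot: [-2.796, -0.001, 1.358]
wrist_force: [-0.7, -0.0, -2.0]
finger_gap: 15.6
```

```bash
python3 st.py
```

```text
t 20.25 p [475.8 -58.2 161.8] s 37.6 n 0.3 lat 0.3 f_a -0.1 f_n -2.1 f_lat -0.2 gap 15.6 latdir [0.21 0.98 0.  ] M [-0.12 -0.17 -0.07]
```

carry_out:
  series:
    - {"delta_pos": [0.9, -0.2, -0.3], "turn": [0, 0, 0], "hand": 0.1}

```text
clock: 20.38
eef_pos: [476.7, -58.5, 161.5]
eef_rot: [-2.796, -0.001, 1.358]
wrist_force: [-0.9, 0.7, -2.4]
finger_gap: 15.2
```

carry_out:
  series:
    - {"delta_pos": [0.7, -0.15, -0.25], "turn": [0, 0, 0], "hand": 0.1}

```text
clock: 20.5
eef_pos: [477.4, -58.6, 161.2]
eef_rot: [-2.796, -0.001, 1.358]
wrist_force: [0.5, -0.3, -0.4]
finger_gap: 15.2
```

```bash
python3 st.py 14
```

```text
t 20.5 p [477.4 -58.6 161.2] s 35.8 n 0.3 lat 0.2 f_a -0.7 f_n -0.2 f_lat -0.2 gap 15.2 latdir [0.21 0.98 0.  ] M [-0.12 -0.21 -0.01]
```

View pics/m14.png

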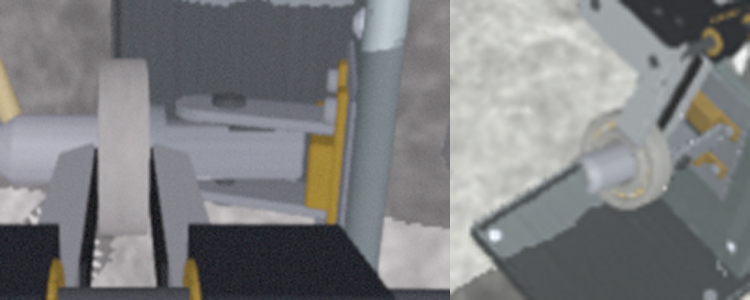

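carry_out:
  series:
    - {"delta_pos": [0.7, -0.15, -0.25], "turn": [0, 0, 0], "hand": 0.1}

```text
clock: 20.72
eef_pos: [477.8, -58.7, 161.0]
eef_rot: [-2.795, -0.0, 1.358]
wrist_force: [-4.8, 0.6, 1.5]
finger_gap: 15.3
```

carry_out:
  series:
    - {"delta_pos": [0.7, -0.15, -0.25], "turn": [0, 0, 0], "hand": 0.1}

```text
clock: 20.85
eef_pos: [478.0, -58.7, 161.0]
eef_rot: [-2.794, -0.0, 1.358]
wrist_force: [-9.9, 2.3, 6.8]
finger_gap: 15.6
```

carry_out:
  series:
    - {"delta_pos": [0.7, -0.15, -0.25], "turn": [0, 0, 0], "hand": 0.1}

```text
clock: 20.98
eef_pos: [478.2, -58.7, 160.9]
eef_rot: [-2.792, -0.0, 1.358]
wrist_force: [-12.6, 1.7, 8.8]
finger_gap: 15.5
```

Contact with the shoulder at about 15 N, so the bearing is seated. I'll ease off, lower it onto the rod and open only a little so the finger doesn't reach the board.

carry_out:
  series:
    - {"delta_pos": [-1.0, 0.2, 0.0], "turn": [0, 0, 0], "hand": 0.1}
    - {"delta_pos": [-1.2, 0.25, -0.6], "turn": [0, 0, 0], "hand": 0.1}

```text
clock: 21.22
eef_pos: [477.7, -58.7, 160.4]
eef_rot: [-2.794, -0.0, 1.358]
wrist_force: [-6.2, 1.5, 7.4]
finger_gap: 15.7
```

```bash
python3 st.py
```

```text
t 21.225 p [477.7 -58.7 160.4] s 35.3 n -0.4 lat 0.2 f_a 8.5 f_n 4.8 f_lat 0.2 gap 15.7 latdir [0.21 0.98 0.  ] M [ 0.19  1.73 -0.02]
```

carry_out:
  series:
    - {"delta_pos": [0, 0, 0], "turn": [0, 0, 0], "hand": 0.2}
    - {"delta_pos": [0, 0, 0], "turn": [0, 0, 0], "hand": 0.3}
    - {"delta_pos": [0, 0, 0], "turn": [0, 0, 0], "hand": 0.3}

```text
clock: 21.6
eef_pos: [478.4, -58.8, 159.8]
eef_rot: [-2.796, -0.001, 1.358]
wrist_force: [-0.0, -0.2, -0.4]
finger_gap: 27.5
```

```bash
python3 st.py 15
```

```text
t 21.6 p [478.4 -58.8 159.8] s 34.4 n -0.7 lat 0.2 f_a -0.2 f_n -0.3 f_lat -0.2 gap 27.5 latdir [0.21 0.98 0.  ] M [-0.12 -0.06  0.02]
```

View pics/m15.png

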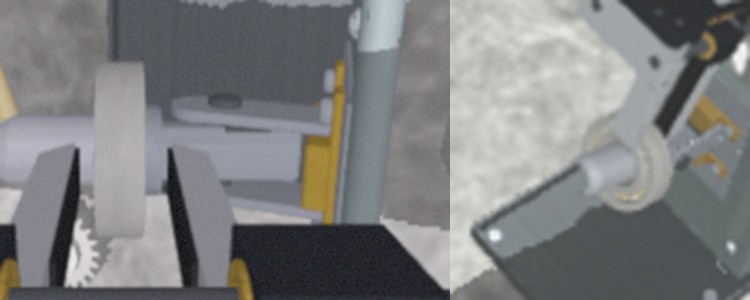

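carry_out:
  series:
    - {"delta_pos": [3, -0.7, 9.4], "turn": [0, 0, 0], "hand": 0.32}
    - {"delta_pos": [7, -1.4, 20], "turn": [0, 0, 0], "hand": 0.32}
    - {"delta_pos": [7, -1.4, 50], "turn": [0, 0, 0], "hand": 0.32}
    - {"delta_pos": [-10, 2, 90], "turn": [0, 0, 0], "hand": 0.4}
    - {"delta_pos": [-60, 12, 110], "turn": [0, -0.15, 0], "hand": 0.5}
    - {"delta_pos": [-100, 60, 120], "turn": [0, -0.3, 0], "hand": 0.5}
    - {"delta_pos": [-100, 115, 120], "turn": [0, -0.3, 0], "hand": 0.5}
    - {"delta_pos": [-100, 115, 120], "turn": [0, -0.3, 0], "hand": 0.5}

```text
clock: 22.7
eef_pos: [377.5, 58.7, 281.7]
eef_rot: [-3.094, -0.064, 1.371]
wrist_force: [0.1, 0.0, -0.7]
finger_gap: 47.3
```

Run:
```python
from h import *
import pickle
s=read_state();print(s["clock"],s["eef_pos"],s["wrist_force"])
t=camera("top")[:,:,::-1];q=camera("scene")[:,:,::-1];w=camera("wrist")[:,:,::-1]
cv2.imwrite("pics/s16raw.png",q);cv2.imwrite("pics/t16raw.png",t)
r=lambda a,S:cv2.resize(np.ascontiguousarray(a),S,interpolation=2)
cv2.imwrite("pics/f16.png",np.hstack([r(t[125:245,315:435],(400,400)),r(q[195:315,280:400],(400,400))]))
cv2.imwrite("pics/w16.png",r(w,(640,480)))
cv2.imwrite("pics/c16.png",np.hstack([r(t[145:230,115:205],(400,378)),r(q[140:215,165:245],(400,378))]))
```

```text
22.7 [377.47565159  58.67045067 281.69847692] [ 0.06051742  0.01160108 -0.72452639]
```

View pics/f16.png

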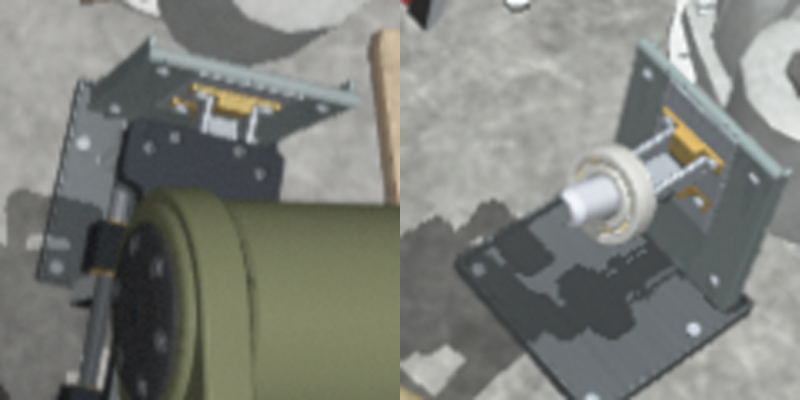

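View pics/w16.png

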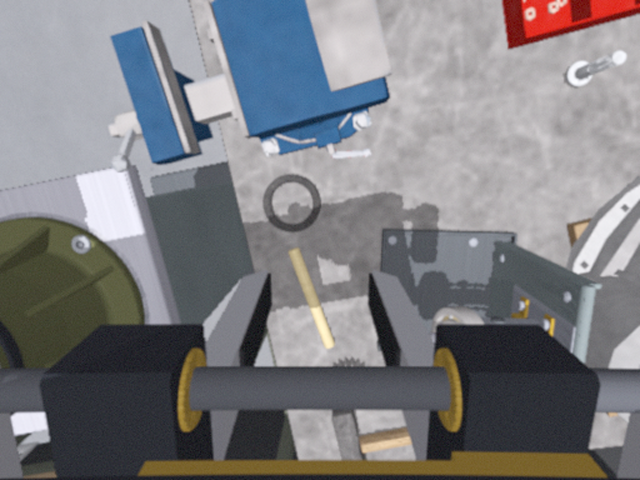

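View pics/c16.png

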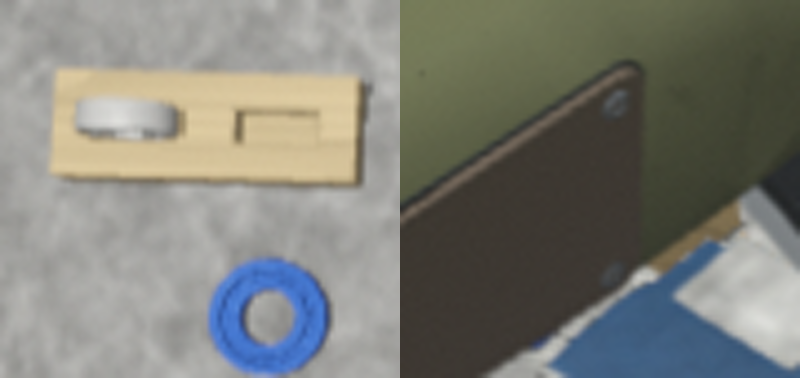

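Run:
```python
from h import *
q=camera("scene")[:,:,::-1]
cv2.imwrite("pics/f17.png",cv2.resize(np.ascontiguousarray(q[220:290,315:385]),None,fx=8,fy=8,interpolation=2))
```

```text
(no output)
```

View pics/f17.png

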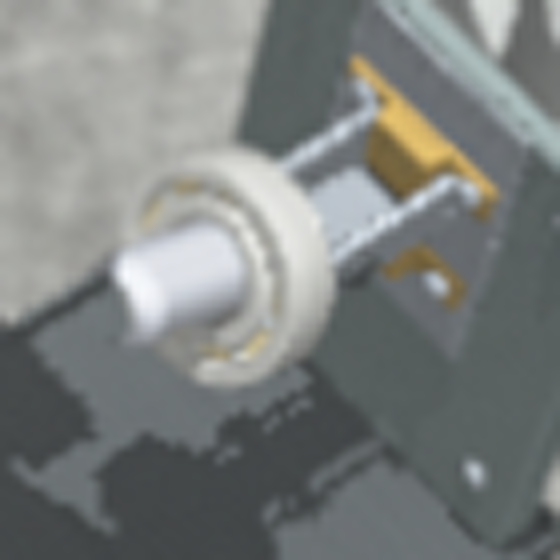

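The bearing hangs on the peg against the shoulder, with the peg protruding at about (185,275) in the crop, and the robot is clear. I'll hand it in.

```bash
python3 -c "
from cell import *
print(sign_off())"
```

```text
the job is handed in; nothing more can be done
None
```

The large bearing is hanging on the locked peg, seated against the shoulder. I handed the job in at about 23 s of the 72 s allowed.

- **Peg:** I swung it down and pressed lightly. It stopped short at about 1.155 and 1.183 rad, then went in at about 1.22 rad. The final push met a solid stop at about 23 N, and it was stiff sideways in both directions.
- **Bearing:** I took the larger silver one from the cradle and slid it on along the peg axis with almost no force. It met the shoulder at about 15 N. I let it down onto the rod, opened the hand and withdrew.

**Last checks**
- The scene picture shows the bearing hanging against the shoulder and the peg's tail in the keeper.
- The top picture shows the smaller bearing still in its pocket.
- No force was on the wrist apart from sensor noise.
- The shoulder sat about 27 mm from my estimate of the pin, which fits a fully locked arm. I never measured the lock depth directly; it rests on the force and these positions.

**What disagreed**
- The fixed cameras first seemed up to about 5 mm off at the peg compared with the wrist camera and touch. Most of that came from how I read the peg's edges, leaving about 2 mm.
- The first grip on the bearing was too shallow (about 7 mm), so I reopened and gripped again about 11 mm below its top.

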